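Nip a repair slip in the frame maker's vice, then ease the screw

ROBOT

A 6-joint arm with a two-finger parallel gripper is mounted at the origin on the work surface. World frame = base frame: x ahead of the robot, y to its left, z up, the work surface at z = 0. Lengths are in m, angles in rad, forces in N, time in s.
With the tool pointing down it reaches from about 0.275 to 0.825 m from the base axis. Payload 4.9 kg.
Tool frame: the origin (TCP) lies between the finger pads; the fingertips stand 11 mm ahead of it and the grasp point (between the pads) lies 8 mm behind it; y points along the fingers, x is the direction in which the jaws open and shut, and the axes are right-handed (so a half turn about y gives the same grasp; the last joint's range is limited). The gripper opens to 85 mm and grips with 20 to 120 N. Pads are 22 mm wide; open, the fingers measure 114 mm over their backs; the gripper's body (76 mm by 85 mm) begins 54 mm behind the grasp point. The pads swing forward as they close: fully open they stand 13 mm farther back than shut.
Start: joints at [-1.43, 0.326, -0.193, 1.052, 0, 1.437], TCP at [0.149, -0.529, 0.242] pointing down, gripper open.
Joint ranges: [-2.65, 2.65], [-0.97, 1.79], [-1.3, 1.35], [-1.93, 2.1], [-1.47, 1.37], [-3.14, 3.14]. Speed limits (rad/s): [2.57, 2.57, 3.14, 3.14, 3.14, 3.14].

INTERFACE

Orientations are given as a unit quaternion [x, y, z, w].
In Python, from cell import manip gives the robot as it stands.
- The arm moves only by the tool carry_out, never from a script. Its argument "targets" is a list of rows, each an object with "xyz": the shift along the tool's x, y, z in m, a list of three; "rotation": the turn, a rotation vector about the tool's x, y, z in rad, a list of three; "grip": the opening, from 0 (shut) to 1 (fully open). A call has exactly 5 rows; each row shifts and turns the pose as measured when the row begins, along the tool's axes as they then stand; what a row does not reach is not made up. A row lasts 1/12 s, in which the tool goes at most 41.7 mm and 7.16 degrees, less where a joint would pass 70% of its speed; a pose out of reach is approached as far as the arm can. A call with a gripper value outside its range is refused whole. The fingers move at their own pace and stop on an object; "force" is the grip in N (left out, the last holds). Time passes only in rows, so rows that do not move let the fingers close, or fill a call up. It gives the time, the measured TCP pose, the force and the opening at its end, in the units of the state.
- manip.get_state(): the state, without advancing time (a new reading comes with each control period).
- manip.get_image(name): name is "scene" or "top" or "wrist"; returns a dict with "color" (480x640x3 uint8, red, green, blue), "fx", "fy", "cx", "cy" (pixels), "R" (3x3) and "t" (3): a world point X has camera coordinates R X + t. Camera axes: x right, y down, z forward; pixel columns grow to the right and rows downward; lengths in m; the calibration is good to about 2 mm. A picture is of the moment at which its call begins. There is no depth.
- manip.finish_job(): hands the job in, once; it reports no verdict.
Trained networks look in a picture, given as the dict that the camera call returned (one of the last four; its "shot" number tells which), for a name from the list of things; names that differ only in an ending like _2 or _b are one class to them, and where a whole thing is asked for, a point or a joint stands for the part that bears it (a point fixed in the world has none). Each returns a list of dicts, best first, with "score" (0 to 1); they miss things now and then, are a little off and sometimes report something else, mostly with a low value. They report only what shows in the picture. A call takes as long as a camera call. They do not tell look-alikes from the thing itself.
- manip.spot_in(picture, name): "location" ([x, y, z] in m, in the coordinates of the camera as it stood for that picture, good to about 4 mm: the middle of the surface that is visible of it).
The state is a dict: "time_s": time; "qpos": joint angles; "qvel": joint speeds; "effort": joint torques, N m; "tcp_pos": TCP position; "orientation": TCP orientation; "force": force on the tool from outside, world axes, zero at the start; "wrist_torque": the same for the moment, N m; "width": finger opening in m.
Only numpy, scipy, OpenCV 4.12 (cv2) and the standard library are available. Lean on these libraries where they do the work, as an engineer would, in place of code of your own. Each camera call takes 0.05 s, during which the arm holds its last target.

TASK

Pick up the short rectangular wooden slip (not the long lath or the round disc) and lay it flat on the bed of the small steel vice, lengthwise between the fixed fence and the moving jaw and level with the middle of them. Let go of it, turn the wing thumbscrew clockwise until it seats with the slip nipped against the fence, then back it off a quarter turn so that the thin wood does not bow, and finish still gripping the thumbscrew there: do not let go at the end. Leave everything else on the bench where it is.

Things in the scene. Friction and masses are not known exactly. Their poses are not given: they have to be found in the camera images.
- slip: The loose rectangular slip of light wood, 36 (its x) x 64 (its y, long side) x 6 mm thick, about 30 g, lying flat on the table in any direction. Origin at the centre of its underside, z up. The same either way round.
- vice: The steel vice, fixed on the table, 100 mm (x) by 210 mm (y). Origin at table level under the middle of the slip's place; z up. Flat bed 12 mm above the origin, open at both x ends. Along y: fixed fence (face at -32 mm), slip, moving jaw, screw housing (centre at y = +95 mm, 50 x 46 mm, top 40 mm above the table). The slip lies with its long side along y; nipped, its centre is at x = 0, y = 0.
- fence_face (a point): Middle of the upper edge of the fence's face, 26 mm above the table. The fence is a fixed steel block, 50 mm wide along x, 24 mm deep; its face looks along the vice's +y, towards the jaw. Axes as the vice's.
- jaw_face (a point): Middle of the upper edge of the moving jaw's face, 26 mm above the table; a steel block 44 mm wide along x, 20 mm deep. It slides along the vice's -y towards the fence as the thumbscrew turns and pushes the slip before it. The gap to the fence is 70 to 73.5 mm at the start, 64 mm when the slip is nipped. Axes as the vice's.
- screw_grip (a point): A point on the thumbscrew's vertical axis, 68 mm above the table, where to grip it; the housing's top is 28 mm below it. It is a steel wing screw, standing up: the flat wing is 46 mm long, 10 mm thick, from 50 to 80 mm above the table. The point's x axis runs along the wing, y across its thickness; it turns with the screw and stays at this height.
- thumbscrew (a joint): Angle of the thumbscrew in rad, growing clockwise seen from above. Starts between 0.9 and 2.1; seats on a hard stop at 4.5, where the jaw nips the slip. 1 rad moves the jaw 2.55 mm towards the fence (a quarter turn: 4 mm). Friction about 0.06 N m; it stays where it is left. At 0 the wing lies along the vice's x axis; wing yaw = vice yaw - value.
- lath: Bystander, loose: long narrow light wood lath 16 x 92 x 5 mm lying flat; origin at the centre of its underside, long side along its y.
- disc: Bystander, loose: round light wood disc, 52 mm across, 6 mm thick, lying flat; origin at the centre of its underside.
- sanding_block: Bystander, loose: cork sanding block 45 x 80 x 28 mm; origin at the centre of its underside.
- gilding_brush: Bystander, loose: lying brush with a dark wooden handle, 200 mm long; origin at its middle, on the table.
- varnish_jar: Bystander, loose: small amber jar with a dark cap, 56 mm across, 70 mm tall; origin at the centre of its underside.
- brush_pot: Bystander, loose: white ceramic cup 76 mm across, 100 mm tall; origin at the centre of its underside.
- screwdriver: Bystander, loose: lying screwdriver with a dark wooden handle, 180 mm long; origin at its middle, on the table.
Not all that is in view belongs to the job. What is shaped like the slip but pink is not meant.

How it is judged:
On the way, in this order (a step that is already met when the one before it is completed fails the run):
1. the slip lies flat on the vice's bed between fence and jaw, let go (x of slip in the frame of vice between -0.012 and 0.012 m and y of slip in the frame of vice between -0.004 and 0.0125 m and z of slip in the frame of vice between 0.01 and 0.0145 m and angle between slip's own z axis and vertical below 0.06 rad and angle between the y axis of slip and the y axis of vice, either way round below 0.12 rad and contact force between the fingers and slip below 0.05 N), for 0.2 s.
2. the thumbscrew is turned clockwise until it seats, the slip nipped against the fence (x of slip in the frame of vice between -0.012 and 0.012 m and y of slip in the frame of vice between -0.003 and 0.003 m and z of slip in the frame of vice between 0.01 and 0.0145 m and angle between slip's own z axis and vertical below 0.06 rad and angle between the y axis of slip and the y axis of vice, either way round below 0.12 rad and value of joint thumbscrew above 4.38 rad), for 0.1 s.
At the end, for the whole second after the job is handed in: Slip flat on the bed against the fence (-3 to +4.5 mm), centred within 12 mm, square within 0.12 rad, let go; the thumbscrew, after seating (within 0.12 rad of its stop), is 1.57 +/- 0.3 rad back from the stop, still, and gripped by the fingers with over 2 N (x of slip in the frame of vice between -0.012 and 0.012 m and y of slip in the frame of vice between -0.003 and 0.0045 m and z of slip in the frame of vice between 0.01 and 0.0145 m and angle between slip's own z axis and vertical below 0.06 rad and angle between the y axis of slip and the y axis of vice, either way round below 0.12 rad and value of joint thumbscrew between 2.629 and 3.229 rad and velocity of joint thumbscrew between -0.1 and 0.1 rad/s and contact force between the fingers and thumbscrew above 2 N and contact force between the fingers and slip below 0.05 N); the arm keeps its last pose, push and grip.
It fails at once if another loose thing on the bench is moved more than 30 mm (distance of any of lath, disc, sanding_block, gilding_brush, varnish_jar, brush_pot, screwdriver from where it was at the start of the episode above 0.03 m).
It also fails if it takes over 61 s, if anything falls off the work surface, if the arm or the gripper's body presses on something with over 40 N, if the wrist force passes 120 N, or if a joint passes its speed limit or range.

## Working session

There is one attempt and no reset: what is moved stays moved. The work goes in short steps, Python scripts to look and compute and a tool call to move; the robot and the scene stay as the last step left them, time stands still between calls to the robot, and variables do not carry over. Pictures are saved under pics/ and viewed, and the job is handed in when it is done.

Besides the shell and the picture viewer there is one more tool, called as name([rows], argument=value, ...), one row to a line, values as JSON. carry_out: Moves the arm, as the interface text tells. Its arguments: {"type":"object","properties":{"targets":{"type":"array","items":{"type":"object","properties":{"xyz":{"type":"array","items":{"type":"number"}},"rotation":{"type":"array","items":{"type":"number"}},"grip":{"type":"number"}}}},"force":{"type":"number"}},"required":["targets"]}

```bash
ls; mkdir -p pics; cat > h.py <<'E'
import numpy as np, cv2
from cell import manip
from scipy.spatial.transform import Rotation as Rn
def save(p,n): cv2.imwrite('pics/'+n+'.png',p['color'][:,:,::-1])
def ray(p,u,v,z):
    R=np.array(p['R']);t=np.array(p['t']);c=-R.T@t
    d=R.T@np.array([(u-p['cx'])/p['fx'],(v-p['cy'])/p['fy'],1]);return c+d*(z-c[2])/d[2]
def proj(p,X):
    q=np.array(p['R'])@np.array(X)+np.array(p['t']);return [p['fx']*q[0]/q[2]+p['cx'],p['fy']*q[1]/q[2]+p['cy']]
def w(p,l): return np.array(p['R']).T@(np.array(l)-np.array(p['t']))
E
python3 - <<'E'
from h import *
for n in ['top','scene']:
    p=manip.get_image(n);save(p,n+'0')
    c=-np.array(p['R']).T@np.array(p['t']);print(n,c.round(3),p['fx'])
    for k in ['slip','vice','fence_face','jaw_face','screw_grip','thumbscrew','lath','disc','sanding_block']:
        for d in manip.spot_in(p,k)[:3]:
            X=w(p,d['location']);print(k,round(d['score'],2),X.round(4),np.round(proj(p,X)))
s=manip.get_state();print(s)
E
```

```text
pics
top [ 0.442 -0.02   1.128] 554.0602766059569
slip 0.65 [0.4646 0.155  0.0059] [220. 292.]
slip 0.63 [0.4947 0.0493 0.0068] [273. 277.]
vice 0.7 [ 0.5006 -0.1358  0.0108] [364. 273.]
vice 0.67 [ 0.5077 -0.1056  0.0246] [350. 270.]
vice 0.51 [ 0.3179 -0.4043  0.0249] [502. 365.]
fence_face 0.73 [ 0.4998 -0.1331  0.0149] [363. 274.]
jaw_face 0.54 [ 0.5064 -0.1057  0.0272] [350. 270.]
screw_grip 0.56 [ 0.5183 -0.0645  0.0779] [330. 262.]
thumbscrew 0.67 [ 0.5166 -0.0638  0.0759] [330. 263.]
thumbscrew 0.5 [ 0.3172 -0.4029  0.0279] [502. 366.]
lath 0.8 [0.5427 0.3231 0.006 ] [137. 253.]
disc 0.92 [0.5969 0.1649 0.0036] [216. 227.]
sanding_block 0.92 [0.3793 0.3027 0.0262] [142. 336.]
scene [ 1.236 -0.341  1.081] 530.2640550471506
slip 0.63 [0.4971 0.0509 0.0093] [357. 223.]
slip 0.49 [0.4684 0.157  0.0085] [389. 203.]
vice 0.97 [ 0.5157 -0.132   0.0137] [293. 251.]
fence_face 0.57 [ 0.5148 -0.1311  0.0115] [293. 251.]
jaw_face 0.68 [ 0.5087 -0.1089  0.0265] [300. 243.]
jaw_face 0.17 [ 0.5219 -0.0675  0.0724] [317. 230.]
screw_grip 0.64 [ 0.5197 -0.0645  0.0756] [318. 228.]
thumbscrew
[... 168 characters left out ...]
.0285] [423. 162.]
{'time_s': 1.0, 'qpos': array([-1.43024286e+00,  3.26135437e-01, -1.92605813e-01,  1.05197473e+00,
       -6.42276049e-06,  1.43655710e+00]), 'qvel': array([ 1.18428238e-03, -1.99271345e-03,  7.88129375e-05, -1.41023311e-04,
       -8.89115745e-05,  4.63098654e-04]), 'effort': array([ 7.92964261e-05, -4.43336785e+01,  2.62761140e+01,  1.00713292e-03,
       -1.28649185e-04, -1.33807163e-06]), 'tcp_pos': array([ 0.14923342, -0.52939574,  0.24231382]), 'orientation': array([ 0.56379185, -0.4267872 ,  0.4268243 , -0.56374858]), 'force': array([ 0.25699677,  0.3030337 , -0.23035271]), 'wrist_torque': array([-0.05779929, -0.00828939, -0.03292376]), 'width': 0.08533493301589895}
```

```bash
python3 - <<'E'
import cv2
i=cv2.imread('pics/top0.png');cv2.imwrite('pics/top0c.png',cv2.resize(i[215:355,190:430],None,fx=3.3,fy=3.3,interpolation=cv2.INTER_CUBIC))
from scipy.spatial.transform import Rotation as R
print(R.from_quat([0.56379185, -0.4267872 ,  0.4268243 , -0.56374858]).as_matrix().round(3))
E
```

```text
[[ 0.271  0.     0.962]
 [-0.962 -0.     0.271]
 [ 0.    -1.    -0.   ]]
```

View pics/top0.png

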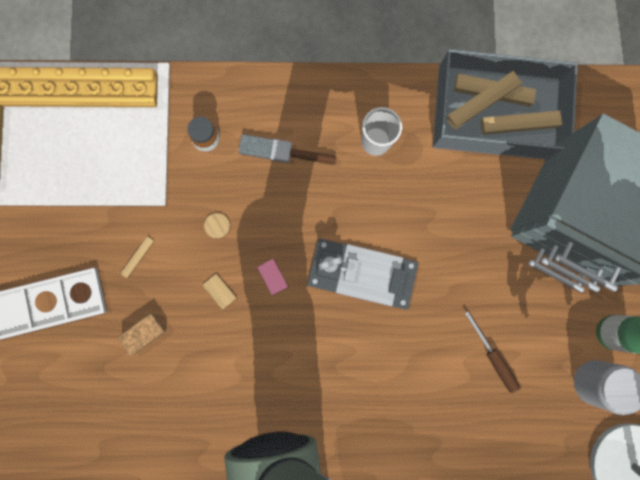

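View pics/scene0.png

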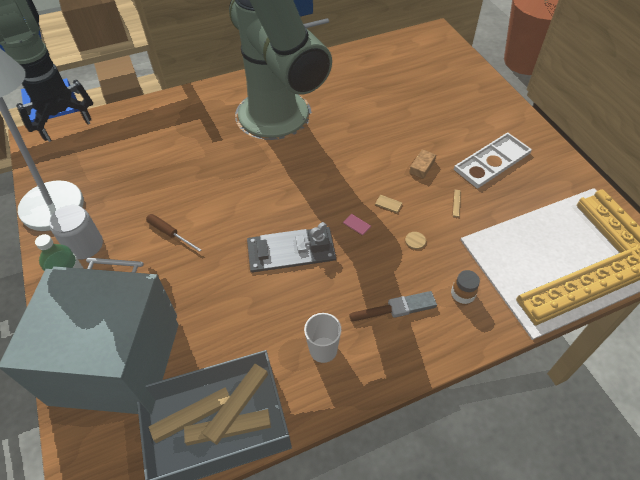

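View pics/top0c.png

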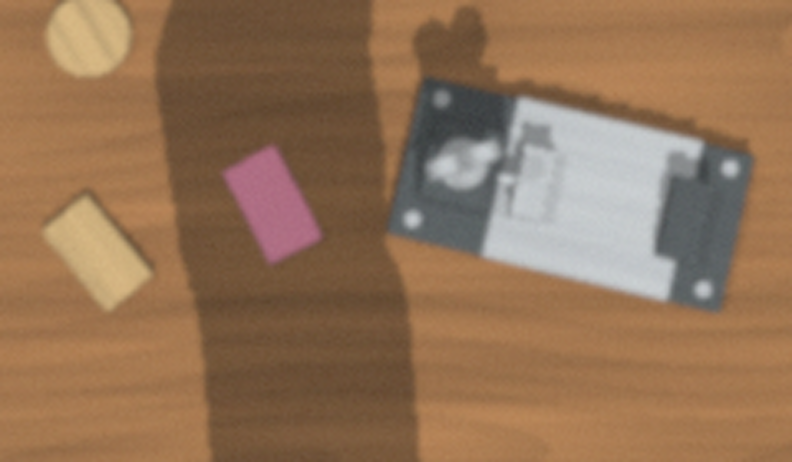

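The top view shows the wooden slip at pixel (220,292). The pink look-alike is at (273,277). The vice is at (363,273) with its screw at the left end (330,262), so its +y runs to the image left.

```bash
cat >> h.py <<'E'
def quadpose(p,pts,z):
    W=np.array([ray(p,u,v,z)[:2] for u,v in pts]);return W
def rect(W):
    (c,s,a)=cv2.minAreaRect((W*1000).astype(np.float32));return np.array(c)/1000,np.round(s,1),a
def plan(T,yaw,n=5,st=0.0415,sr=0.124,tilt=True):
    """rows towards TCP T, tool x yaw (mod pi), tool y down"""
    s=manip.get_state();P=np.array(s['tcp_pos']);R=Rn.from_quat(s['orientation'])
    def Rt(y): return Rn.from_matrix(np.array([[np.cos(y),np.sin(y),0],[0,0,-1],[-np.sin(y),np.cos(y),0]]).T@np.eye(3)) if 0 else Rn.from_matrix(np.column_stack([[np.cos(y),np.sin(y),0],[0,0,-1],np.cross([np.cos(y),np.sin(y),0],[0,0,-1])]))
    x=R.as_matrix()[:,0];cur=np.arctan2(x[1],x[0])
    print('t',round(s['time_s'],2),'tcp',P.round(4),'yaw',round(cur,3),'tilt',np.round(R.as_matrix()[:,1],3),'w',round(s['width'],4),'F',np.round(s['force'],1),'q',np.round(s['qpos'],2))
    if yaw is None: yaw=cur
    elif tilt!='exact': yaw=cur+(yaw-cur+np.pi/2)%np.pi-np.pi/2
    G=Rt(yaw)
    for i in range(n):
        d=np.array(T)-P;L=np.linalg.norm(d);d=d*min(1,st/max(L,1e-9))
        rv=(R.inv()*G).as_rotvec();a=np.linalg.norm(rv);rv=rv*min(1,sr/max(a,1e-9))
        print('  xyz',R.inv().apply(d).round(4).tolist(),'rot',rv.round(3).tolist())
        P=P+d;R=R*Rn.from_rotvec(rv)
    print(' left',np.round(np.array(T)-P,4),'yaw left',round(np.linalg.norm((R.inv()*G).as_rotvec()),3))
E
python3 - <<'E'
from h import *
p=manip.get_image('top')
cr=lambda L:[(190+(u+.5)/3.3-.5,215+(v+.5)/3.3-.5) for u,v in L]
W=quadpose(p,cr([(85,190),(42,230),(110,312),(153,270)]),.006);print(W.round(4),rect(W))
W=quadpose(p,cr([(425,77),(388,233),(722,311),(752,156)]),.010);print(W.round(4),rect(W))
plan([.4646,.155,.2],0.6)
E
```

```text
[[0.504  0.1645]
 [0.4797 0.1902]
 [0.4299 0.1482]
 [0.4552 0.1225]] (array([0.46697012, 0.15632848]), array([66.8, 36. ]), 40.69546890258789)
[[ 0.5729 -0.0435]
 [ 0.4771 -0.0206]
 [ 0.4291 -0.2241]
 [ 0.5238 -0.2446]] (array([ 0.50101187, -0.13365601]), array([209.2,  98.4]), 76.71431732177734)
t 1.05 tcp [ 0.1493 -0.5294  0.2423] yaw -1.296 tilt [-0.  0. -1.] w 0.0851 F [-0.  -0.4 -0.6] q [-1.43  0.33 -0.19  1.05 -0.    1.44]
  xyz [-0.0315, 0.0023, 0.0269] rot [0.0, 0.124, -0.0]
  xyz [-0.0346, 0.0023, 0.0228] rot [0.0, 0.124, -0.0]
  xyz [-0.0372, 0.0023, 0.0183] rot [0.0, 0.124, -0.0]
  xyz [-0.0391, 0.0023, 0.0136] rot [0.0, 0.124, -0.0]
  xyz [-0.0405, 0.0023, 0.0087] rot [0.0, 0.124, -0.0]
 left [ 0.2286  0.4962 -0.0306] yaw left 0.626
```

```bash
python3 - <<'E'
from h import *
plan([.467,.156,.16],-.86,20)
E
```

```text
t 1.05 tcp [ 0.1493 -0.5294  0.2423] yaw -1.296 tilt [-0.  0. -1.] w 0.0851 F [-0.  -0.4 -0.6] q [-1.43  0.33 -0.19  1.05 -0.    1.44]
  xyz [-0.0313, 0.0045, 0.0269] rot [0.0, -0.124, -0.0]
  xyz [-0.0278, 0.0045, 0.0305] rot [0.0, -0.124, -0.0]
  xyz [-0.0238, 0.0045, 0.0337] rot [0.0, -0.124, -0.0]
  xyz [-0.0194, 0.0045, 0.0364] rot [0.0, -0.064, -0.0]
  xyz [-0.017, 0.0045, 0.0376] rot [-0.0, -0.0, 0.0]
  xyz [-0.017, 0.0045, 0.0376] rot [0.0, 0.0, -0.0]
  xyz [-0.017, 0.0045, 0.0376] rot [-0.0, -0.0, 0.0]
  xyz [-0.017, 0.0045, 0.0376] rot [0.0, 0.0, -0.0]
  xyz [-0.017, 0.0045, 0.0376] rot [-0.0, -0.0, 0.0]
  xyz [-0.017, 0.0045, 0.0376] rot [0.0, 0.0, -0.0]
  xyz [-0.017, 0.0045, 0.0376] rot [-0.0, -0.0, 0.0]
  xyz [-0.017, 0.0045, 0.0376] rot [0.0, 0.0, -0.0]
  xyz [-0.017, 0.0045, 0.0376] rot [-0.0, -0.0, 0.0]
  xyz [-0.017, 0.0045, 0.0376] rot [0.0, 0.0, -0.0]
  xyz [-0.017, 0.0045, 0.0376] rot [-0.0, -0.0, 0.0]
  xyz [-0.017, 0.0045, 0.0376] rot [0.0, 0.0, -0.0]
  xyz [-0.017, 0.0045, 0.0376] rot [-0.0, -0.0, 0.0]
  xyz [-0.017, 0.0045, 0.0376] rot [0.0, 0.0, -0.0]
  xyz [-0.0053, 0.0014, 0.0117] rot [-0.0, -0.0, 0.0]
  xyz [0.0, 0.0, 0.0] rot [0.0, 0.0, -0.0]
 left [0. 0. 0.] yaw left 0.0
```

carry_out([
  {"xyz":[-0.031,0.004,0.027],"rotation":[0,-0.12,0],"grip":1},
  {"xyz":[-0.028,0.004,0.03],"rotation":[0,-0.12,0],"grip":1},
  {"xyz":[-0.024,0.004,0.033],"rotation":[0,-0.12,0],"grip":1},
  {"xyz":[-0.019,0.004,0.036],"rotation":[0,-0.06,0],"grip":1},
  {"xyz":[-0.017,0.004,0.037],"rotation":[0,0,0],"grip":1},
], force=40)

```text
time_s: 1.47
tcp_pos: [0.2344, -0.3471, 0.2205]
orientation: [0.644, -0.295, 0.298, -0.639]
force: [0.8, -0.7, 0.5]
width: 0.0858
```

carry_out([
  {"xyz":[-0.017,0.004,0.037],"rotation":[0,0,0],"grip":1},
  {"xyz":[-0.017,0.004,0.037],"rotation":[0,0,0],"grip":1},
  {"xyz":[-0.017,0.004,0.037],"rotation":[0,0,0],"grip":1},
  {"xyz":[-0.017,0.004,0.037],"rotation":[0,0,0],"grip":1},
  {"xyz":[-0.017,0.004,0.037],"rotation":[0,0,0],"grip":1},
])

```text
time_s: 1.88
tcp_pos: [0.3206, -0.1585, 0.1997]
orientation: [0.644, -0.295, 0.301, -0.638]
force: [1.2, -0.2, 0.5]
width: 0.0853
```

```bash
python3 - <<'E'
from h import *
plan([.467,.156,.16],-.86,10)
E
```

```text
t 1.88 tcp [ 0.3206 -0.1585  0.1997] yaw -0.871 tilt [ 0.005 -0.011 -1.   ] w 0.0853 F [ 1.2 -0.2  0.5] q [-0.66 -0.   -0.71  0.85 -0.01  1.78]
  xyz [-0.0175, 0.0044, 0.0374] rot [0.003, -0.011, 0.011]
  xyz [-0.017, 0.0047, 0.0376] rot [-0.0, 0.0, -0.0]
  xyz [-0.017, 0.0047, 0.0376] rot [0.0, 0.0, 0.0]
  xyz [-0.017, 0.0047, 0.0376] rot [-0.0, 0.0, -0.0]
  xyz [-0.017, 0.0047, 0.0376] rot [0.0, 0.0, 0.0]
  xyz [-0.017, 0.0047, 0.0376] rot [-0.0, 0.0, -0.0]
  xyz [-0.017, 0.0047, 0.0376] rot [0.0, 0.0, 0.0]
  xyz [-0.017, 0.0047, 0.0376] rot [-0.0, 0.0, -0.0]
  xyz [-0.007, 0.002, 0.0155] rot [0.0, 0.0, 0.0]
  xyz [0.0, 0.0, 0.0] rot [-0.0, 0.0, -0.0]
 left [0. 0. 0.] yaw left 0.0
```

carry_out([
  {"xyz":[-0.0175,0.0044,0.0374],"rotation":[0.003,-0.011,0.011],"grip":1},
  {"xyz":[-0.017,0.005,0.037],"rotation":[0,0,0],"grip":1},
  {"xyz":[-0.017,0.005,0.037],"rotation":[0,0,0],"grip":1},
  {"xyz":[-0.017,0.005,0.037],"rotation":[0,0,0],"grip":1},
  {"xyz":[-0.017,0.005,0.037],"rotation":[0,0,0],"grip":1},
])

```text
time_s: 2.3
tcp_pos: [0.4063, 0.0305, 0.1768]
orientation: [-0.643, 0.292, -0.298, 0.643]
force: [1.6, -0.5, -0.0]
width: 0.0854
```

carry_out([
  {"xyz":[-0.017,0.005,0.037],"rotation":[0,0,0],"grip":1},
  {"xyz":[-0.017,0.005,0.037],"rotation":[0,0,0],"grip":1},
  {"xyz":[-0.017,0.005,0.037],"rotation":[0,0,0],"grip":1},
  {"xyz":[-0.008,0.002,0.017],"rotation":[0,0,0],"grip":1},
  {"xyz":[0,0,0],"rotation":[0,0,0],"grip":1},
])

```text
time_s: 2.72
tcp_pos: [0.4677, 0.1686, 0.16]
orientation: [-0.642, 0.288, -0.296, 0.646]
force: [-0.5, 0.0, -0.8]
width: 0.0855
```

```bash
python3 - <<'E'
from h import *
p=manip.get_image('wrist');save(p,'w1')
for d in manip.spot_in(p,'slip')[:3]:
    X=w(p,d['location']);print(round(d['score'],2),X.round(4),np.round(proj(p,X)))
plan([.467,.156,.16],-.86,5)
E
```

```text
0.79 [0.4978 0.0555 0.0051] [439. 292.]
0.77 [0.4697 0.1593 0.0077] [321. 237.]
t 2.82 tcp [0.4661 0.1658 0.16  ] yaw -0.853 tilt [ 0.011 -0.002 -1.   ] w 0.0856 F [-0.5 -0.   0.2] q [ 0.19  0.29 -0.47  0.8  -0.    2.62]
  xyz [0.008, 0.0, -0.0058] rot [-0.007, 0.007, 0.009]
  xyz [0.0, 0.0, 0.0] rot [-0.0, 0.0, 0.0]
  xyz [0.0, 0.0, 0.0] rot [0.0, -0.0, -0.0]
  xyz [0.0, 0.0, 0.0] rot [0.0, -0.0, -0.0]
  xyz [0.0, 0.0, 0.0] rot [0.0, -0.0, -0.0]
 left [0. 0. 0.] yaw left 0.0
```

View pics/w1.png

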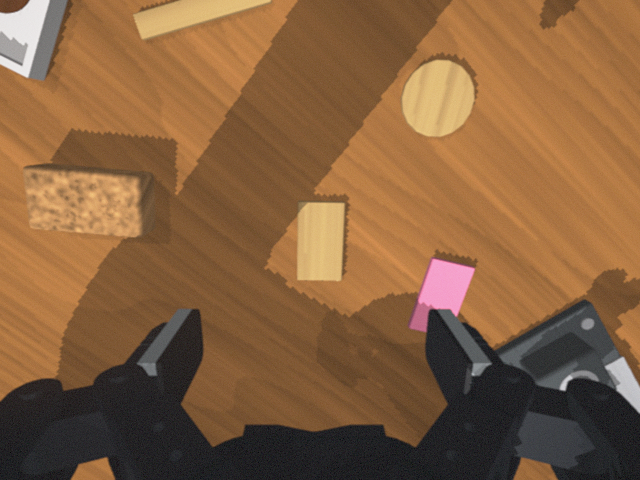

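The wrist view shows the slip nearly aligned with the fingers at (321,241). The cork block is to its left at (90,200) and the disc above at (438,97), both clear of the grasp.

```bash
cat >> h.py <<'E'
def segslip(p,seed,z):
    hsv=cv2.cvtColor(p['color'],cv2.COLOR_RGB2HSV);s=hsv[int(seed[1])-5:int(seed[1])+6,int(seed[0])-5:int(seed[0])+6].reshape(-1,3).mean(0)
    d=np.abs(hsv.astype(float)-s);m=((d[...,0]<8)&(d[...,1]<45)&(d[...,2]<45)).astype(np.uint8)
    m=cv2.morphologyEx(m,cv2.MORPH_OPEN,np.ones((3,3)))
    n,l,st,c=cv2.connectedComponentsWithStats(m);k=l[int(seed[1]),int(seed[0])]
    cn=max(cv2.findContours((l==k).astype(np.uint8),cv2.RETR_EXTERNAL,cv2.CHAIN_APPROX_NONE)[0],key=cv2.contourArea)
    W=np.array([ray(p,u,v,z)[:2] for u,v in cn[:,0]]);print('px',cv2.minAreaRect(cn));return rect(W)
E
python3 - <<'E'
from h import *
p=manip.get_image('wrist')
print(segslip(p,(321,241),.006))
p=manip.get_image('top');print(segslip(p,(220,292),.006))
E
```

```text
px ((316.76220703125, 237.18316650390625), (48.3488655090332, 79.17223358154297), 2.2025980949401855)
(array([0.46445609, 0.15760791]), array([63.8, 37.3]), 40.0787467956543)
px ((220.90162658691406, 295.0819396972656), (25.863449096679688, 19.20553207397461), 50.194427490234375)
(array([0.45811203, 0.15275903]), array([52.2, 38.1]), 40.152015686035156)
```

```bash
python3 - <<'E'
from h import *
plan([.4655,.157,.0125],-.871,10)
E
```

```text
t 2.92 tcp [0.4657 0.1643 0.1603] yaw -0.856 tilt [ 0.011 -0.002 -1.   ] w 0.0856 F [ 0.2 -0.4  0.9] q [ 0.19  0.29 -0.47  0.8  -0.    2.62]
  xyz [0.0011, 0.0415, -0.0016] rot [-0.007, 0.015, 0.009]
  xyz [0.0015, 0.0414, -0.0013] rot [0.0, -0.0, -0.0]
  xyz [0.0015, 0.0414, -0.0013] rot [0.0, -0.0, -0.0]
  xyz [0.0009, 0.0234, -0.0008] rot [0.0, -0.0, -0.0]
  xyz [0.0, 0.0, 0.0] rot [0.0, -0.0, -0.0]
  xyz [0.0, 0.0, 0.0] rot [0.0, -0.0, -0.0]
  xyz [0.0, 0.0, 0.0] rot [0.0, -0.0, -0.0]
  xyz [0.0, 0.0, 0.0] rot [0.0, -0.0, -0.0]
  xyz [0.0, 0.0, 0.0] rot [0.0, -0.0, -0.0]
  xyz [0.0, 0.0, 0.0] rot [0.0, -0.0, -0.0]
 left [0. 0. 0.] yaw left 0.0
```

carry_out([
  {"xyz":[0.0045,0.03,-0.0045],"rotation":[-0.007,0.015,0.009],"grip":1},
  {"xyz":[0,0.04,0],"rotation":[0,0,0],"grip":0.9},
  {"xyz":[0,0.03,0],"rotation":[0,0,0],"grip":0.8},
  {"xyz":[0,0,0],"rotation":[0,0,0],"grip":0.8},
  {"xyz":[0,0,0],"rotation":[0,0,0],"grip":0.8},
])

```text
time_s: 3.33
tcp_pos: [0.4672, 0.1509, 0.062]
orientation: [-0.638, 0.3, -0.304, 0.64]
force: [0.6, 0.3, 0.8]
width: 0.0683
```

```bash
python3 - <<'E'
from h import *
p=manip.get_image('wrist');save(p,'w2')
for d in manip.spot_in(p,'slip')[:3]:
    X=w(p,d['location']);u=proj(p,X);print(round(d['score'],2),X.round(4),np.round(u));print(segslip(p,u,.006))
plan([.4655,.157,.0125],-.871,5)
E
```

```text
0.86 [0.5058 0.056  0.0077] [490. 329.]
px ((487.1723937988281, 326.0689392089844), (62.76502227783203, 75.76370239257812), 21.801406860351562)
(array([0.50262314, 0.05536699]), array([45. , 35.6]), 27.49692153930664)
0.71 [0.4717 0.1583 0.0058] [305. 262.]
px ((295.0, 269.5), (113.0, 76.0), 90.0)
(array([0.46404108, 0.1585495 ]), array([63.4, 39.1]), 40.163818359375)
t 3.43 tcp [0.468  0.1514 0.063 ] yaw -0.882 tilt [ 0.008  0.    -1.   ] w 0.0682 F [-0.6 -0.2  0.8] q [ 0.16  0.42 -0.58  0.56 -0.    2.62]
  xyz [-0.005, 0.0412, 0.0011] rot [-0.006, -0.011, 0.005]
  xyz [-0.0011, 0.0093, 0.0003] rot [0.0, 0.0, 0.0]
  xyz [0.0, 0.0, 0.0] rot [-0.0, -0.0, -0.0]
  xyz [0.0, 0.0, 0.0] rot [0.0, 0.0, 0.0]
  xyz [0.0, 0.0, 0.0] rot [-0.0, -0.0, -0.0]
 left [0. 0. 0.] yaw left 0.0
```

View pics/w2.png

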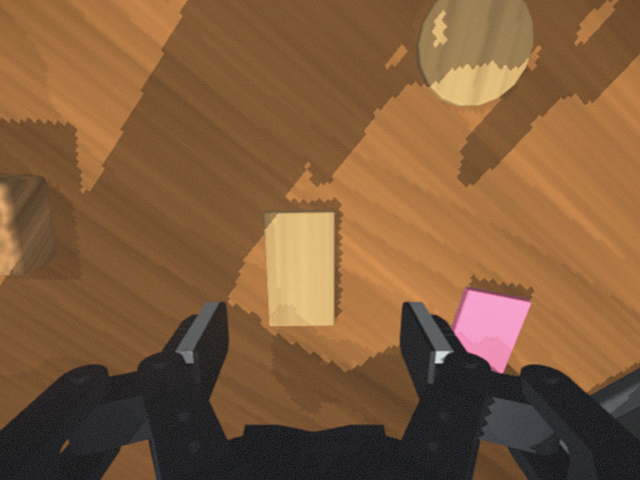

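The slip is at (300,269). The fingers' mid-line is about 14 px to its right, which agrees with a shift of about 6 mm.

```bash
python3 - <<'E'
from h import *
plan([.465,.158,.035],-.871,2)
E
```

```text
t 3.43 tcp [0.468  0.1514 0.063 ] yaw -0.882 tilt [ 0.008  0.    -1.   ] w 0.0682 F [-0.6 -0.2  0.8] q [ 0.16  0.42 -0.58  0.56 -0.    2.62]
  xyz [-0.0071, 0.028, 0.0017] rot [-0.006, -0.011, 0.005]
  xyz [0.0, 0.0, 0.0] rot [0.0, 0.0, 0.0]
 left [0. 0. 0.] yaw left 0.0
```

carry_out([
  {"xyz":[-0.007,0.02,0.0017],"rotation":[-0.006,-0.011,0.005],"grip":0.75},
  {"xyz":[0,0.008,0],"rotation":[0,0,0],"grip":0.7},
  {"xyz":[0,0,0],"rotation":[0,0,0],"grip":0.7},
  {"xyz":[0,0,0],"rotation":[0,0,0],"grip":0.7},
  {"xyz":[0,0,0],"rotation":[0,0,0],"grip":0.7},
])

```text
time_s: 3.85
tcp_pos: [0.4713, 0.1576, 0.0426]
orientation: [-0.638, 0.295, -0.303, 0.643]
force: [-0.1, 0.7, -0.3]
width: 0.0597
```

```bash
python3 - <<'E'
from h import *
plan([.465,.158,.0125],-.871,2)
E
```

```text
t 3.85 tcp [0.4713 0.1576 0.0426] yaw -0.873 tilt [ 0.013  0.002 -1.   ] w 0.0597 F [-0.1  0.7 -0.3] q [ 0.17  0.46 -0.59  0.51 -0.    2.62]
  xyz [-0.0045, 0.03, -0.0049] rot [-0.011, -0.002, 0.007]
  xyz [0.0, 0.0, 0.0] rot [-0.0, -0.0, -0.0]
 left [0. 0. 0.] yaw left 0.0
```

carry_out([
  {"xyz":[-0.0045,0.01,-0.005],"rotation":[-0.011,0,0.007],"grip":0.7},
  {"xyz":[0,0.01,0],"rotation":[0,0,0],"grip":0.7},
  {"xyz":[0,0.008,0],"rotation":[0,0,0],"grip":0.7},
  {"xyz":[0,0,0],"rotation":[0,0,0],"grip":0.7},
  {"xyz":[0,0,0],"rotation":[0,0,0],"grip":0.7},
])

```text
time_s: 4.27
tcp_pos: [0.4658, 0.158, 0.014]
orientation: [-0.64, 0.298, -0.3, 0.641]
force: [-0.3, -0.8, 0.1]
width: 0.0599
```

```bash
python3 - <<'E'
from h import *
p=manip.get_image('wrist');save(p,'w3')
plan([.465,.158,.0125],-.871,2)
E
```

```text
t 4.32 tcp [0.4656 0.1579 0.014 ] yaw -0.874 tilt [ 0.003  0.    -1.   ] w 0.06 F [-0.4  0.5 -0.4] q [ 0.18  0.51 -0.61  0.45  0.    2.62]
  xyz [-0.0004, 0.0015, -0.0004] rot [-0.002, -0.003, 0.001]
  xyz [0.0, 0.0, 0.0] rot [0.0, -0.0, 0.0]
 left [0. 0. 0.] yaw left 0.0
```

View pics/w3.png

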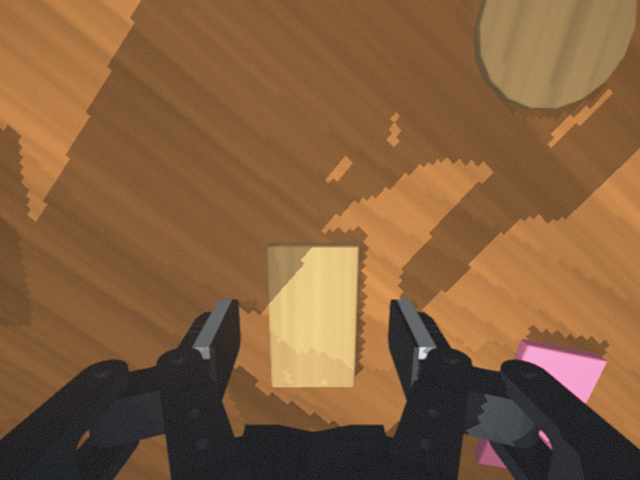

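The fingers straddle the slip, which spans x 268–358 between pads at 235 and 392, so I can close.

carry_out([
  {"xyz":[0,0.001,0],"rotation":[0,0,0],"grip":0.5},
  {"xyz":[0,0,0],"rotation":[0,0,0],"grip":0.3},
  {"xyz":[0,0,0],"rotation":[0,0,0],"grip":0.2},
  {"xyz":[0,0,0],"rotation":[0,0,0],"grip":0.2},
  {"xyz":[0,0,0],"rotation":[0,0,0],"grip":0.2},
], force=40)

```text
time_s: 4.73
tcp_pos: [0.4658, 0.158, 0.0134]
orientation: [-0.64, 0.298, -0.3, 0.641]
force: [0.3, -0.5, 0.0]
width: 0.0342
```

carry_out([
  {"xyz":[0,0,0],"rotation":[0,0,0],"grip":0.2},
  {"xyz":[0,0,0],"rotation":[0,0,0],"grip":0.2},
  {"xyz":[0,-0.02,0],"rotation":[0,0,0],"grip":0.2},
  {"xyz":[0,-0.03,0],"rotation":[0,0,0],"grip":0.2},
  {"xyz":[0,-0.03,0],"rotation":[0,0,0],"grip":0.2},
])

```text
time_s: 5.15
tcp_pos: [0.4606, 0.1569, 0.0899]
orientation: [0.643, -0.302, 0.296, -0.639]
force: [0.9, -0.5, -1.5]
width: 0.0344
```

```bash
python3 - <<'E'
from h import *
p=manip.get_image('wrist');save(p,'w4')
plan([.5,-.134,.13],-.233,12)
E
```

```text
t 5.2 tcp [0.464  0.1577 0.0953] yaw -0.874 tilt [-0.002 -0.    -1.   ] w 0.0342 F [1.2 0.6 4. ] q [ 0.18  0.38 -0.55  0.65  0.    2.62]
  xyz [0.0346, -0.0049, -0.0224] rot [0.0, -0.124, -0.0]
  xyz [0.0316, -0.0049, -0.0265] rot [0.0, -0.124, -0.0]
  xyz [0.028, -0.0049, -0.0302] rot [0.0, -0.124, -0.0]
  xyz [0.0241, -0.0049, -0.0334] rot [0.0, -0.124, -0.0]
  xyz [0.0198, -0.0049, -0.0362] rot [0.0, -0.124, -0.0]
  xyz [0.0152, -0.0049, -0.0383] rot [0.0, -0.021, -0.0]
  xyz [0.0144, -0.0049, -0.0386] rot [0.0, 0.0, 0.0]
  xyz [0.0019, -0.0006, -0.005] rot [0.0, 0.0, 0.0]
  xyz [0.0, 0.0, 0.0] rot [0.0, 0.0, 0.0]
  xyz [0.0, 0.0, 0.0] rot [0.0, 0.0, 0.0]
  xyz [0.0, 0.0, 0.0] rot [0.0, 0.0, 0.0]
  xyz [0.0, 0.0, 0.0] rot [0.0, 0.0, 0.0]
 left [0. 0. 0.] yaw left 0.0
```

View pics/w4.png

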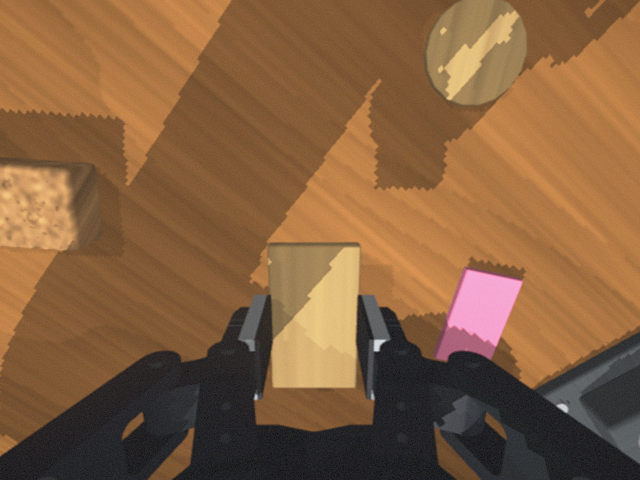

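The slip is held square between the pads at (314,315). Next I carry it to a stand-off beside the vice.

carry_out([
  {"xyz":[0.027,-0.02,-0.017],"rotation":[0,-0.12,0],"grip":0.2},
  {"xyz":[0.031,-0.01,-0.026],"rotation":[0,-0.12,0],"grip":0.2},
  {"xyz":[0.028,-0.01,-0.03],"rotation":[0,-0.12,0],"grip":0.2},
  {"xyz":[0.024,-0.007,-0.033],"rotation":[0,-0.12,0],"grip":0.2},
  {"xyz":[0.019,-0.005,-0.036],"rotation":[0,-0.12,0],"grip":0.2},
])

```text
time_s: 5.62
tcp_pos: [0.4855, -0.0145, 0.1473]
orientation: [-0.698, 0.107, -0.111, 0.7]
force: [1.2, -0.1, -0.6]
width: 0.034
```

```bash
python3 - <<'E'
from h import *
plan([.486,-.192,.15],-.233,8)
E
```

```text
t 5.62 tcp [ 0.4855 -0.0145  0.1473] yaw -0.309 tilt [ 0.006  0.002 -1.   ] w 0.034 F [ 1.2 -0.1 -0.6] q [-0.18  0.3  -0.5   0.77  0.    1.7 ]
  xyz [0.0127, -0.0007, -0.0395] rot [-0.003, -0.076, 0.005]
  xyz [0.0097, -0.0006, -0.0403] rot [-0.0, 0.0, 0.0]
  xyz [0.0097, -0.0006, -0.0403] rot [-0.0, -0.0, -0.0]
  xyz [0.0097, -0.0006, -0.0403] rot [-0.0, -0.0, -0.0]
  xyz [0.0027, -0.0002, -0.0112] rot [-0.0, -0.0, -0.0]
  xyz [0.0, 0.0, 0.0] rot [-0.0, -0.0, -0.0]
  xyz [0.0, 0.0, 0.0] rot [-0.0, -0.0, -0.0]
  xyz [0.0, 0.0, 0.0] rot [-0.0, -0.0, -0.0]
 left [0. 0. 0.] yaw left 0.0
```

carry_out([
  {"xyz":[0.0127,0,-0.0395],"rotation":[0,-0.075,0.005],"grip":0.2},
  {"xyz":[0.009,0,-0.04],"rotation":[0,0,0],"grip":0.2},
  {"xyz":[0.009,0,-0.04],"rotation":[0,0,0],"grip":0.2},
  {"xyz":[0.009,0,-0.03],"rotation":[0,0,0],"grip":0.2},
  {"xyz":[0,0,0],"rotation":[0,0,0],"grip":0.2},
])

```text
time_s: 6.03
tcp_pos: [0.4894, -0.1801, 0.1493]
orientation: [0.703, -0.078, 0.085, -0.702]
force: [0.8, -0.9, 0.6]
width: 0.0341
```

```bash
python3 - <<'E'
from h import *
p=manip.get_image('wrist');save(p,'w5');np.savez('w5.npz',**{k:p[k] for k in ['color','R','t','fx','fy','cx','cy']})
for k in ['vice','fence_face','jaw_face','screw_grip']:
  for d in manip.spot_in(p,k)[:2]:
    X=w(p,d['location']);print(k,round(d['score'],2),X.round(4),np.round(proj(p,X)))
plan([.5,-.134,.15],-.233,1)
E
```

```text
vice 0.68 [ 0.5058 -0.1059  0.0132] [308. 124.]
fence_face 0.98 [ 0.5075 -0.1036  0.0109] [310. 120.]
jaw_face 0.61 [ 0.5079 -0.1076  0.0261] [312. 126.]
screw_grip 0.84 [ 0.5219 -0.0658  0.0753] [320.  30.]
t 6.28 tcp [ 0.488  -0.1727  0.1487] yaw -0.223 tilt [ 0.006  0.002 -1.   ] w 0.034 F [-0.  -0.5 -1.1] q [-0.49  0.35 -0.42  0.8   0.    1.31]
  xyz [0.0032, -0.0011, 0.0404] rot [-0.003, 0.01, 0.006]
 left [0. 0. 0.] yaw left 0.0
```

View pics/w5.png

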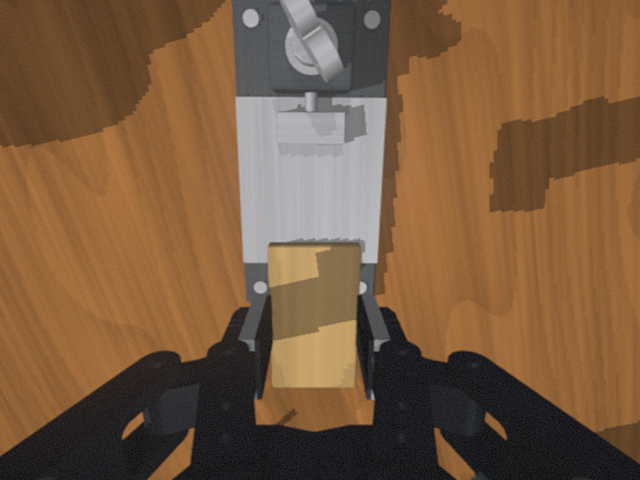

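The vice stands nearly upright in the wrist view. The jaw's face edge is at row ~144 (x 275–344), the wing screw is at (312,40), and the held slip (314,315) covers the fence.

```bash
python3 - <<'E'
from h import *
p=dict(np.load('w5.npz'))
i=p['color'][:,:,::-1]
cv2.imwrite('pics/w5c.png',cv2.resize(i[0:280,210:410],None,fx=2.8,fy=2.1,interpolation=cv2.INTER_CUBIC))
for n,z,L in [('bed',.012,[(237,97),(387,97),(244,263),(378,263)]),('jaw',.026,[(275,144),(344,144)]),('house',.04,[(270,92),(352,92)]),('bolts',.012,[(251,17),(372,19),(260,287),(362,287)])]:
    for q in L: print(n,q,ray(p,*q,z).round(4))
E
```

```text
bed (237, 97) [ 0.4643 -0.0785  0.012 ]
bed (387, 97) [ 0.5605 -0.1011  0.012 ]
bed (244, 263) [ 0.4362 -0.1909  0.012 ]
bed (378, 263) [ 0.5335 -0.2142  0.012 ]
jaw (275, 144) [ 0.4822 -0.1129  0.026 ]
jaw (344, 144) [ 0.5256 -0.1232  0.026 ]
house (270, 92) [ 0.4883 -0.0834  0.04  ]
house (352, 92) [ 0.5353 -0.0945  0.04  ]
bolts (251, 17) [ 0.4861 -0.0357  0.012 ]
bolts (372, 19) [ 0.5594 -0.0539  0.012 ]
bolts (260, 287) [ 0.4426 -0.2123  0.012 ]
bolts (362, 287) [ 0.5181 -0.2305  0.012 ]
```

View pics/w5c.png

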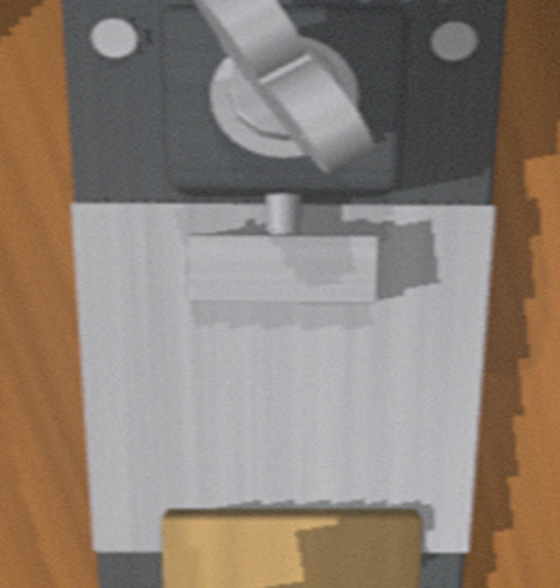

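```bash
python3 - <<'E'
from h import *
plan([.467,-.275,.15],-.234,5)
E
```

```text
t 6.28 tcp [ 0.488  -0.1727  0.1487] yaw -0.223 tilt [ 0.006  0.002 -1.   ] w 0.034 F [-0.  -0.5 -1.1] q [-0.49  0.35 -0.42  0.8   0.    1.31]
  xyz [0.0009, -0.0006, -0.0415] rot [-0.003, 0.011, 0.006]
  xyz [0.0013, -0.0005, -0.0415] rot [-0.0, -0.0, 0.0]
  xyz [0.0007, -0.0003, -0.0214] rot [0.0, -0.0, -0.0]
  xyz [0.0, 0.0, 0.0] rot [-0.0, -0.0, 0.0]
  xyz [0.0, 0.0, 0.0] rot [0.0, -0.0, -0.0]
 left [0. 0. 0.] yaw left 0.0
```

carry_out([
  {"xyz":[0.001,0,-0.035],"rotation":[-0.003,0.011,0.006],"grip":0.2},
  {"xyz":[0.001,0,-0.035],"rotation":[0,0,0],"grip":0.2},
  {"xyz":[0.001,0,-0.025],"rotation":[0,0,0],"grip":0.2},
  {"xyz":[0,0,0],"rotation":[0,0,0],"grip":0.2},
  {"xyz":[0,0,0],"rotation":[0,0,0],"grip":0.2},
])

```text
time_s: 6.7
tcp_pos: [0.4706, -0.2591, 0.1482]
orientation: [-0.702, 0.077, -0.076, 0.704]
force: [0.2, -0.4, -0.3]
width: 0.0338
```

carry_out([
  {"xyz":[0,0,0],"rotation":[0,0,0],"grip":0.2},
  {"xyz":[0,0,0],"rotation":[0,0,0],"grip":0.2},
  {"xyz":[0,0,0],"rotation":[0,0,0],"grip":0.2},
  {"xyz":[0,0,0],"rotation":[0,0,0],"grip":0.2},
  {"xyz":[0,0,0],"rotation":[0,0,0],"grip":0.2},
])

```text
time_s: 7.12
tcp_pos: [0.4714, -0.2522, 0.1481]
orientation: [-0.701, 0.075, -0.072, 0.705]
force: [0.3, 0.6, -0.5]
width: 0.0342
```

```bash
python3 - <<'E'
from h import *
plan([.5,-.134,.15],-.234,1)
p=manip.get_image('wrist');save(p,'w6');np.savez('w6.npz',**{k:p[k] for k in ['color','R','t','fx','fy','cx','cy']})
for k in ['vice','fence_face','jaw_face','screw_grip']:
  for d in manip.spot_in(p,k)[:2]:
    X=w(p,d['location']);print(k,round(d['score'],2),X.round(4),np.round(proj(p,X)))
plan([.5,-.134,.15],-.234,1)
i=p['color'][:,:,::-1]
cv2.imwrite('pics/w6c.png',cv2.resize(i[0:270,200:440],None,fx=3.2,fy=2.2,interpolation=cv2.INTER_CUBIC))
E
```

```text
t 7.12 tcp [ 0.4714 -0.2522  0.1481] yaw -0.208 tilt [-0.003  0.006 -1.   ] w 0.0342 F [ 0.3  0.6 -0.5] q [-0.63  0.38 -0.37  0.83  0.    1.15]
  xyz [0.0012, -0.0005, 0.0415] rot [-0.005, 0.026, -0.004]
 left [0.0189 0.0779 0.0013] yaw left 0.0
vice 0.88 [ 0.4911 -0.161   0.012 ] [313.  98.]
fence_face 0.82 [ 0.4965 -0.1609  0.0109] [321.  96.]
jaw_face 0.6 [ 0.505  -0.1146  0.0268] [320.   7.]
t 7.37 tcp [ 0.4713 -0.2531  0.1481] yaw -0.21 tilt [-0.003  0.005 -1.   ] w 0.0342 F [-0.3 -0.  -1. ] q [-0.63  0.39 -0.37  0.83  0.    1.15]
  xyz [0.0011, -0.0005, 0.0415] rot [-0.005, 0.024, -0.004]
 left [0.019  0.0788 0.0013] yaw left 0.0
```

View pics/w6.png

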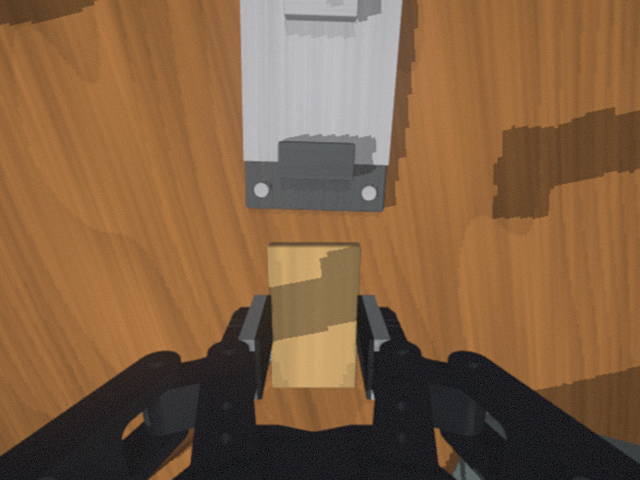

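View pics/w6c.png

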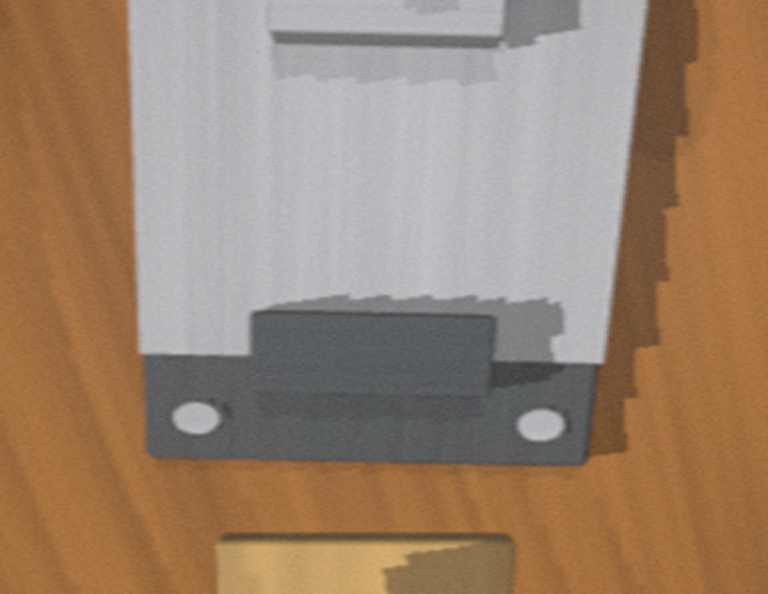

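```bash
python3 - <<'E'
from h import *
p=dict(np.load('w6.npz'))
F=[ray(p,279.4,141.4,.026),ray(p,354.7,143.6,.026)];J=[ray(p,284.7,13.6,.026),ray(p,357.2,16.8,.026)]
for A in (F,J):
    d=A[1]-A[0];print(((A[0]+A[1])/2).round(4),np.linalg.norm(d).round(4),np.arctan2(d[1],d[0]).round(4))
f=(F[0]+F[1])/2;j=(J[0]+J[1])/2;g=j-f;print('gap',np.linalg.norm(g),'yaw',np.arctan2(g[1],g[0])-np.pi/2)
ey=np.array([.232,.9727]);print('origin',f[:2]+.032*ey)
# slip in tool frame
T=np.array([.4713,-.2527,.1481]);R=Rn.from_euler('z',0)
y=-.209;ex=np.array([np.cos(y),np.sin(y)]);ez=np.array([-np.sin(y),np.cos(y)])
for zt in (.1407,):
  for q in [(269,244.5),(360,244.5),(355.5,387),(273,387)]:
    X=ray(p,*q,zt)[:2]-T[:2];print('slip',q,(X@ex).round(4),(X@ez).round(4))
print(segslip(p,(314,360),.1407))
E
```

```text
[ 0.4879 -0.1889  0.026 ] 0.0485 -0.2375
[ 0.505  -0.1184  0.026 ] 0.0428 -0.2495
gap 0.07255940342586371 yaw -0.23878562071598575
origin [ 0.49528721 -0.15781788]
slip (269, 244.5) -0.0157 0.0315
slip (360, 244.5) 0.0189 0.0315
slip (355.5, 387) 0.0191 -0.0319
slip (273, 387) -0.0161 -0.032
px ((311.5, 354.5), (65.0, 87.0), 90.0)
(array([ 0.46786032, -0.2689277 ]), array([30.8, 36.6]), 78.1759262084961)
```

```bash
python3 - <<'E'
from h import *
plan([.4962,-.1539,.10],-.239,5)
E
```

```text
t 7.37 tcp [ 0.4713 -0.2531  0.1481] yaw -0.21 tilt [-0.003  0.005 -1.   ] w 0.0342 F [-0.3 -0.  -1. ] q [-0.63  0.39 -0.37  0.83  0.    1.15]
  xyz [0.0014, 0.0178, 0.0375] rot [-0.005, 0.029, -0.004]
  xyz [0.0003, 0.0176, 0.0376] rot [-0.0, 0.0, -0.0]
  xyz [0.0002, 0.0128, 0.0272] rot [0.0, 0.0, -0.0]
  xyz [0.0, 0.0, 0.0] rot [-0.0, 0.0, 0.0]
  xyz [0.0, 0.0, 0.0] rot [0.0, -0.0, 0.0]
 left [0. 0. 0.] yaw left 0.0
```

carry_out([
  {"xyz":[0.0014,0.01,0.034],"rotation":[-0.005,0.029,-0.004],"grip":0.2},
  {"xyz":[0,0.01,0.034],"rotation":[0,0,0],"grip":0.2},
  {"xyz":[0,0.01,0.022],"rotation":[0,0,0],"grip":0.2},
  {"xyz":[0,0,0],"rotation":[0,0,0],"grip":0.2},
  {"xyz":[0,0,0],"rotation":[0,0,0],"grip":0.2},
])

```text
time_s: 7.78
tcp_pos: [0.495, -0.1661, 0.1179]
orientation: [0.703, -0.085, 0.088, -0.701]
force: [-0.4, 0.1, -0.9]
width: 0.0343
```

```bash
python3 - <<'E'
from h import *
plan([.4962,-.1539,.05],-.239,3)
E
```

```text
t 7.78 tcp [ 0.495  -0.1661  0.1179] yaw -0.246 tilt [ 0.004 -0.004 -1.   ] w 0.0343 F [-0.4  0.1 -0.9] q [-0.46  0.39 -0.45  0.73 -0.    1.35]
  xyz [-0.0012, 0.0408, 0.0074] rot [0.003, -0.007, 0.004]
  xyz [-0.0007, 0.027, 0.0048] rot [0.0, 0.0, 0.0]
  xyz [0.0, 0.0, 0.0] rot [0.0, 0.0, 0.0]
 left [0. 0. 0.] yaw left 0.0
```

carry_out([
  {"xyz":[-0.001,0.02,0.012],"rotation":[0.003,-0.007,0.004],"grip":0.2},
  {"xyz":[0,0.02,0],"rotation":[0,0,0],"grip":0.2},
  {"xyz":[0,0.015,0],"rotation":[0,0,0],"grip":0.2},
  {"xyz":[0,0,0],"rotation":[0,0,0],"grip":0.2},
  {"xyz":[0,0,0],"rotation":[0,0,0],"grip":0.2},
])

```text
time_s: 8.2
tcp_pos: [0.4995, -0.1589, 0.064]
orientation: [0.703, -0.083, 0.087, -0.701]
force: [-0.2, 0.1, -1.2]
width: 0.0339
```

```bash
python3 - <<'E'
from h import *
plan([.4962,-.1539,.035],-.239,3)
p=manip.get_image('wrist');save(p,'w7')
plan([.4962,-.1539,.035],-.239,3)
E
```

```text
t 8.2 tcp [ 0.4995 -0.1589  0.064 ] yaw -0.241 tilt [ 0.005 -0.004 -1.   ] w 0.0339 F [-0.2  0.1 -1.2] q [-0.45  0.47 -0.5   0.6  -0.    1.36]
  xyz [-0.0046, 0.029, 0.0041] rot [0.003, -0.002, 0.006]
  xyz [0.0, 0.0, 0.0] rot [0.0, -0.0, 0.0]
  xyz [0.0, 0.0, 0.0] rot [-0.0, -0.0, 0.0]
 left [0. 0. 0.] yaw left 0.0
t 8.25 tcp [ 0.4994 -0.1589  0.0641] yaw -0.242 tilt [ 0.005 -0.004 -1.   ] w 0.0343 F [-0.3  0.1 -0.2] q [-0.45  0.47 -0.5   0.6  -0.    1.36]
  xyz [-0.0045, 0.0291, 0.0042] rot [0.003, -0.003, 0.006]
  xyz [0.0, 0.0, 0.0] rot [-0.0, -0.0, 0.0]
  xyz [0.0, 0.0, 0.0] rot [0.0, -0.0, 0.0]
 left [0. 0. 0.] yaw left 0.0
```

View pics/w7.png

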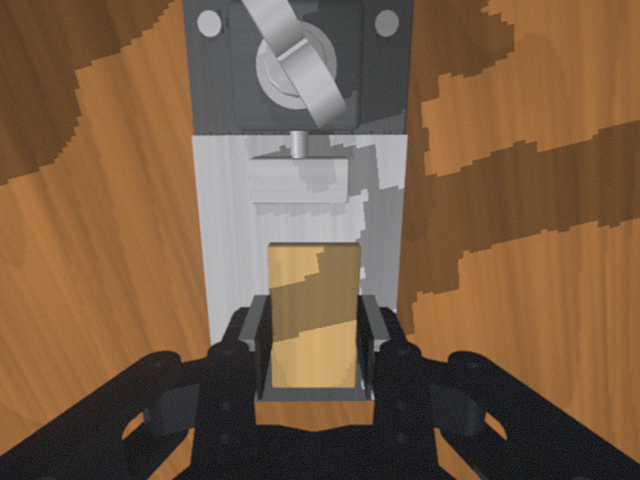

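The slip sits over the bed between the fence (dark, under row 390) and the jaw (rows 157–203). It is a few mm towards the right, which agrees with the numbers.

carry_out([
  {"xyz":[-0.0045,0.01,0.0042],"rotation":[0.003,0,0.006],"grip":0.2},
  {"xyz":[0,0.008,0],"rotation":[0,0,0],"grip":0.2},
  {"xyz":[0,0.005,0],"rotation":[0,0,0],"grip":0.2},
  {"xyz":[0,0,0],"rotation":[0,0,0],"grip":0.2},
  {"xyz":[0,0,0],"rotation":[0,0,0],"grip":0.2},
])

```text
time_s: 8.67
tcp_pos: [0.4977, -0.1559, 0.042]
orientation: [0.702, -0.084, 0.088, -0.701]
force: [0.2, -1.0, -0.1]
width: 0.034
```

```bash
python3 - <<'E'
from h import *
plan([.4962,-.1539,.027],-.239,2)
E
```

```text
t 8.67 tcp [ 0.4977 -0.1559  0.042 ] yaw -0.244 tilt [ 0.004 -0.002 -1.   ] w 0.034 F [ 0.2 -1.  -0.1] q [-0.45  0.5  -0.52  0.55  0.    1.37]
  xyz [-0.002, 0.015, 0.0016] rot [0.001, -0.005, 0.005]
  xyz [0.0, 0.0, 0.0] rot [-0.0, -0.0, -0.0]
 left [0. 0. 0.] yaw left 0.0
```

carry_out([
  {"xyz":[-0.002,0.007,0.0016],"rotation":[0,-0.005,0.005],"grip":0.2},
  {"xyz":[0,0.005,0],"rotation":[0,0,0],"grip":0.2},
  {"xyz":[0,0.003,0],"rotation":[0,0,0],"grip":0.2},
  {"xyz":[0,0,0],"rotation":[0,0,0],"grip":0.2},
  {"xyz":[0,0,0],"rotation":[0,0,0],"grip":0.2},
])

```text
time_s: 9.08
tcp_pos: [0.4964, -0.1537, 0.0257]
orientation: [0.702, -0.084, 0.084, -0.702]
force: [-0.6, -0.2, -0.0]
width: 0.0342
```

```bash
python3 - <<'E'
from h import *
p=manip.get_image('wrist');save(p,'w8')
plan([.4962,-.1539,.027],-.239,2)
E
```

```text
t 9.13 tcp [ 0.4963 -0.1537  0.0257] yaw -0.238 tilt [-0.001 -0.001 -1.   ] w 0.0341 F [-0.1 -0.2 -0.4] q [-0.44  0.52 -0.53  0.52 -0.    1.37]
  xyz [-0.0, -0.0013, -0.0002] rot [0.001, 0.001, -0.0]
  xyz [0.0, 0.0, 0.0] rot [-0.0, -0.0, -0.0]
 left [0. 0. 0.] yaw left 0.0
```

View pics/w8.png

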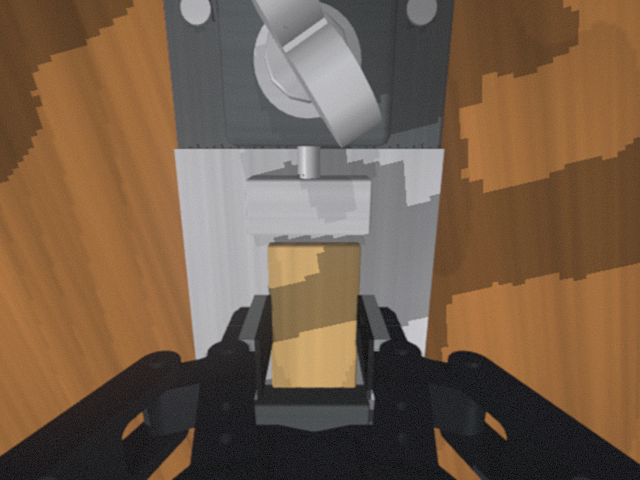

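The slip is between the jaw (its edge at row ~238) and the fence (row ~388) and is centred in x, so I release it.

carry_out([
  {"xyz":[0,0,0],"rotation":[0,0,0],"grip":0.45},
  {"xyz":[0,0,0],"rotation":[0,0,0],"grip":0.55},
  {"xyz":[0,0,0],"rotation":[0,0,0],"grip":0.65},
  {"xyz":[0,0,0],"rotation":[0,0,0],"grip":0.65},
  {"xyz":[0,0,0],"rotation":[0,0,0],"grip":0.65},
])

```text
time_s: 9.55
tcp_pos: [0.497, -0.154, 0.0265]
orientation: [0.703, -0.084, 0.084, -0.702]
force: [0.2, 0.7, -0.1]
width: 0.0557
```

carry_out([
  {"xyz":[0,-0.02,0],"rotation":[0,0,0],"grip":0.7},
  {"xyz":[0,-0.035,0],"rotation":[0,0,0],"grip":0.7},
  {"xyz":[0,-0.04,0],"rotation":[0,0,0],"grip":0.7},
  {"xyz":[0,-0.02,0],"rotation":[0,0,0],"grip":0.7},
  {"xyz":[0,0,0],"rotation":[0,0,0],"grip":0.7},
])

```text
time_s: 9.97
tcp_pos: [0.4948, -0.153, 0.1443]
orientation: [-0.702, 0.086, -0.082, 0.702]
force: [0.4, -0.2, -0.2]
width: 0.0597
```

```bash
python3 - <<'E'
from h import *
p=manip.get_image('wrist');save(p,'w9');np.savez('w9.npz',**{k:p[k] for k in ['color','R','t','fx','fy','cx','cy']})
for k in ['slip','jaw_face','screw_grip']:
  for d in manip.spot_in(p,k)[:1]:
    X=w(p,d['location']);print(k,round(d['score'],2),X.round(4),np.round(proj(p,X)))
plan([.5173,-.0654,.16],-1.27,5)
E
```

```text
slip 0.68 [ 0.4996 -0.1535  0.0182] [320. 237.]
jaw_face 0.89 [ 0.5086 -0.1084  0.023 ] [317. 171.]
screw_grip 0.87 [ 0.5202 -0.0646  0.0757] [319.  89.]
t 10.17 tcp [ 0.4918 -0.1516  0.139 ] yaw -0.238 tilt [-0.012  0.005 -1.   ] w 0.0595 F [ 0.3  0.5 -0.9] q [-0.44  0.37 -0.42  0.8  -0.    1.37]
  xyz [0.0019, -0.0094, 0.0404] rot [0.001, 0.124, -0.002]
  xyz [-0.0031, -0.0094, 0.0403] rot [0.001, 0.124, -0.002]
  xyz [-0.0018, -0.0021, 0.0089] rot [0.001, 0.124, -0.002]
  xyz [0.0, 0.0, 0.0] rot [0.001, 0.124, -0.002]
  xyz [0.0, 0.0, 0.0] rot [0.001, 0.124, -0.002]
 left [0. 0. 0.] yaw left 0.412
```

View pics/w9.png

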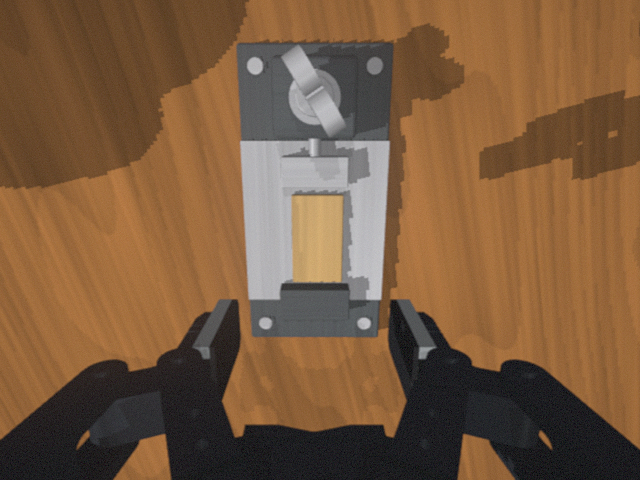

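```bash
python3 - <<'E'
from h import *
p=dict(np.load('w9.npz'));i=p['color'][:,:,::-1]
cv2.imwrite('pics/w9c.png',cv2.resize(i[40:150,255:375],None,fx=5,fy=5,interpolation=cv2.INTER_CUBIC))
print('cam',(-p['R'].T@p['t']).round(4), 'cam z axis',p['R'][2].round(3))
print(segslip(p,(318,237),.018))
for v in (.6,.8,.9,1.0,1.1):
  yw=-.239-v
  for zz in (.05,.08):
    print(v,zz,[np.round(proj(p,[.5173+s*.023*np.cos(yw),-.0654+s*.023*np.sin(yw),zz])) for s in (-1,1)])
E
```

```text
cam [ 0.5141 -0.0826  0.2751] cam z axis [-0.073 -0.279 -0.958]
px ((316.9999694824219, 238.5), (49.99999237060547, 84.99998474121094), -0.0)
(array([ 0.49715814, -0.15522256]), array([62.2, 35. ]), 76.39363098144531)
0.6 0.05 [array([279.,  71.]), array([348., 121.])]
0.6 0.08 [array([273.,  61.]), array([353., 120.])]
0.8 0.05 [array([284.,  64.]), array([342., 127.])]
0.8 0.08 [array([279.,  53.]), array([346., 127.])]
0.9 0.05 [array([288.,  61.]), array([339., 130.])]
0.9 0.08 [array([283.,  49.]), array([343., 130.])]
1.0 0.05 [array([291.,  58.]), array([336., 133.])]
1.0 0.08 [array([287.,  46.]), array([339., 133.])]
1.1 0.05 [array([295.,  55.]), array([332., 135.])]
1.1 0.08 [array([291.,  43.]), array([335., 136.])]
```

View pics/w9c.png

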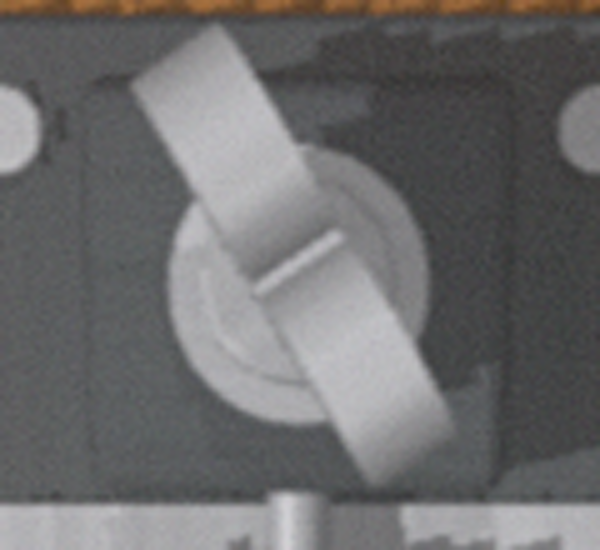

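The slip lies flat and square between jaw and fence, at px (317,238). The wing's ends are at (290,51) and (338,131), which matches a thumbscrew value of about 1.0 and a wing yaw of about -1.24. I will grip with tool x at yaw 3.47, so that joint 6 can make the whole turn.

```bash
python3 - <<'E'
from h import *
plan([.5173,-.0654,.15],.36,5)
E
```

```text
t 10.17 tcp [ 0.4918 -0.1516  0.139 ] yaw -0.238 tilt [-0.012  0.005 -1.   ] w 0.0595 F [ 0.3  0.5 -0.9] q [-0.44  0.37 -0.42  0.8  -0.    1.37]
  xyz [0.002, -0.005, 0.0411] rot [-0.001, -0.124, -0.002]
  xyz [0.0071, -0.0051, 0.0406] rot [-0.001, -0.124, -0.002]
  xyz [0.0022, -0.0009, 0.0072] rot [-0.001, -0.124, -0.002]
  xyz [0.0, 0.0, 0.0] rot [-0.001, -0.124, -0.002]
  xyz [0.0, 0.0, 0.0] rot [-0.001, -0.102, -0.002]
 left [0. 0. 0.] yaw left 0.0
```

carry_out([
  {"xyz":[0.002,-0.005,0.036],"rotation":[0,-0.12,-0.002],"grip":0.7},
  {"xyz":[0.007,-0.005,0.034],"rotation":[0,-0.12,-0.002],"grip":0.7},
  {"xyz":[0.002,0,0.007],"rotation":[0,-0.12,-0.002],"grip":0.7},
  {"xyz":[0,0,0],"rotation":[0,-0.12,0],"grip":0.7},
  {"xyz":[0,0,0],"rotation":[0,-0.12,0],"grip":0.7},
])

```text
time_s: 10.58
tcp_pos: [0.5106, -0.0737, 0.1398]
orientation: [-0.69, -0.126, 0.139, 0.699]
force: [-0.1, -0.3, 0.6]
width: 0.0596
```

carry_out([
  {"xyz":[0,0,0],"rotation":[0,-0.12,0],"grip":0.7},
  {"xyz":[0,0,0],"rotation":[0,-0.12,0],"grip":0.7},
  {"xyz":[0,0,0],"rotation":[0,-0.12,0],"grip":0.7},
  {"xyz":[0,0,0],"rotation":[0,-0.12,0],"grip":0.7},
  {"xyz":[0,0,0],"rotation":[0,-0.12,0],"grip":0.7},
])

```text
time_s: 11.0
tcp_pos: [0.5037, -0.0705, 0.1291]
orientation: [-0.61, -0.329, 0.348, 0.632]
force: [0.4, -0.4, -0.8]
width: 0.0593
```

carry_out([
  {"xyz":[0,0,0],"rotation":[0,-0.12,0],"grip":0.7},
  {"xyz":[0,0,0],"rotation":[0,-0.12,0],"grip":0.7},
  {"xyz":[0,0,0],"rotation":[0,-0.12,0],"grip":0.7},
  {"xyz":[0,0,0],"rotation":[0,-0.12,0],"grip":0.7},
  {"xyz":[0,0,0],"rotation":[0,-0.12,0],"grip":0.7},
])

```text
time_s: 11.42
tcp_pos: [0.4963, -0.0683, 0.1184]
orientation: [-0.467, -0.504, 0.522, 0.506]
force: [0.5, -0.3, 0.7]
width: 0.06
```

carry_out([
  {"xyz":[0,0,0],"rotation":[0,-0.12,0],"grip":0.7},
  {"xyz":[0,0,0],"rotation":[0,-0.12,0],"grip":0.7},
  {"xyz":[0,0,0],"rotation":[0,-0.12,0],"grip":0.7},
  {"xyz":[0,0,0],"rotation":[0,-0.12,0],"grip":0.7},
  {"xyz":[0,0,0],"rotation":[0,-0.12,0],"grip":0.7},
])

```text
time_s: 11.83
tcp_pos: [0.4888, -0.0663, 0.1078]
orientation: [-0.277, -0.634, 0.641, 0.333]
force: [0.4, 0.1, 0.2]
width: 0.0597
```

```bash
python3 - <<'E'
from h import *
plan([.5173,-.0654,.15],3.47-2*np.pi,10)
E
```

```text
t 11.83 tcp [ 0.4888 -0.0663  0.1078] yaw 2.247 tilt [-0.076  0.025 -0.997] w 0.0597 F [0.4 0.1 0.2] q [-0.29  0.42 -0.44  0.79  0.   -0.96]
  xyz [-0.0116, -0.036, -0.017] rot [0.0, -0.124, 0.009]
  xyz [-0.0032, -0.0081, -0.0035] rot [0.0, -0.124, 0.009]
  xyz [0.0, 0.0, 0.0] rot [0.0, -0.124, 0.009]
  xyz [0.0, 0.0, 0.0] rot [0.0, -0.124, 0.009]
  xyz [0.0, 0.0, 0.0] rot [0.0, -0.124, 0.009]
  xyz [0.0, 0.0, 0.0] rot [0.0, -0.124, 0.009]
  xyz [0.0, 0.0, 0.0] rot [0.0, -0.124, 0.009]
  xyz [0.0, 0.0, 0.0] rot [0.0, -0.124, 0.009]
  xyz [0.0, 0.0, 0.0] rot [0.0, -0.124, 0.009]
  xyz [0.0, 0.0, 0.0] rot [0.0, -0.107, 0.008]
 left [0. 0. 0.] yaw left 0.0
```

```bash
cat >> h.py <<'E'
def plan2(T,dyaw,n=5,ff=(.0015,-.0004,.0021),tf=(.0032,-.001),kpos=.35,sr=.12):
    """turn by dyaw (>0 = ccw, rows of sr), pull pos to T, tool y to down, with feed-forward"""
    s=manip.get_state();P=np.array(s['tcp_pos']);R=Rn.from_quat(s['orientation'])
    x=R.as_matrix()[:,0]
    print('t',round(s['time_s'],2),'tcp',P.round(4),'yaw',round(np.arctan2(x[1],x[0]),3),'tilt',np.round(R.as_matrix()[:,1],3),'w',round(s['width'],4),'F',np.round(s['force'],1),'Tq',np.round(s['wrist_torque'],2),'q6',np.round(s['qpos'][5],3))
    e=np.array(T)-P;a=R.as_matrix()[:,1]
    tv=np.cross(a,[0,0,-1])*kpos     # world rotvec correcting tilt
    fv=np.cross([0,0,-1],[tf[0],tf[1],0])
    for i in range(n):
        st=np.sign(dyaw)*min(sr,abs(dyaw));dyaw-=st
        d=e*kpos;e=e-d
        rvw=tv*(1-kpos)**i+fv+np.array([0,0,st])
        print('  xyz',R.inv().apply(d+np.array(ff)).round(4).tolist(),'rot',R.inv().apply(rvw).round(3).tolist())
        R=Rn.from_rotvec(np.array([0,0,st]))*R
    print(' yaw left',round(dyaw,3))
E
python3 - <<'E'
from h import *
plan2([.5173,-.0654,.13],3.47-2.247)
E
```

```text
t 11.83 tcp [ 0.4888 -0.0663  0.1078] yaw 2.247 tilt [-0.076  0.025 -0.997] w 0.0597 F [0.4 0.1 0.2] Tq [-0.01 -0.07 -0.  ] q6 -0.964
  xyz [-0.0066, -0.0107, -0.0084] rot [-0.009, -0.12, 0.032]
  xyz [-0.0054, -0.0077, -0.0051] rot [-0.001, -0.119, 0.025]
  xyz [-0.0043, -0.0058, -0.003] rot [0.003, -0.119, 0.02]
  xyz [-0.0035, -0.0046, -0.0017] rot [0.006, -0.119, 0.016]
  xyz [-0.0029, -0.0037, -0.0008] rot [0.007, -0.119, 0.014]
 yaw left 0.623
```

carry_out([
  {"xyz":[-0.0066,-0.0107,-0.0084],"rotation":[-0.009,-0.12,0.032],"grip":0.7},
  {"xyz":[-0.0054,-0.0077,-0.005],"rotation":[-0.001,-0.119,0.025],"grip":0.7},
  {"xyz":[-0.0043,-0.0058,-0.003],"rotation":[0.003,-0.119,0.02],"grip":0.7},
  {"xyz":[-0.0035,-0.0046,-0.0017],"rotation":[0.006,-0.119,0.016],"grip":0.7},
  {"xyz":[-0.003,-0.0037,-0.0008],"rotation":[0.007,-0.119,0.014],"grip":0.7},
])

```text
time_s: 12.25
tcp_pos: [0.5132, -0.0659, 0.1278]
orientation: [-0.095, -0.685, 0.715, 0.098]
force: [0.2, 0.6, 0.5]
width: 0.0596
```

```bash
python3 - <<'E'
from h import *
s=manip.get_state();x=Rn.from_quat(s['orientation']).as_matrix()[:,0];y=np.arctan2(x[1],x[0])
plan2([.5173,-.0654,.13],(3.47-y)%(2*np.pi))
E
```

```text
t 12.25 tcp [ 0.5132 -0.0659  0.1278] yaw 2.868 tilt [-0.011 -0.041 -0.999] w 0.0596 F [0.2 0.6 0.5] Tq [ 0.04 -0.04  0.02] q6 -1.543
  xyz [-0.0029, -0.0029, -0.0004] rot [-0.015, -0.12, 0.008]
  xyz [-0.0024, -0.0026, 0.0] rot [-0.009, -0.12, 0.009]
  xyz [-0.0021, -0.0024, 0.0004] rot [-0.005, -0.12, 0.01]
  xyz [-0.0019, -0.0023, 0.0006] rot [-0.003, -0.12, 0.01]
  xyz [-0.0016, -0.0022, 0.0008] rot [-0.001, -0.12, 0.009]
 yaw left 0.002
```

carry_out([
  {"xyz":[-0.003,-0.003,-0.0004],"rotation":[-0.018,-0.12,0.006],"grip":0.7},
  {"xyz":[-0.0024,-0.0026,0],"rotation":[-0.01,-0.12,0.007],"grip":0.7},
  {"xyz":[-0.002,-0.0024,0.0004],"rotation":[-0.006,-0.12,0.006],"grip":0.7},
  {"xyz":[-0.002,-0.0023,0.0006],"rotation":[-0.003,-0.12,0.006],"grip":0.7},
  {"xyz":[-0.0015,-0.002,0.0008],"rotation":[0,-0.12,0.005],"grip":0.7},
])

```text
time_s: 12.67
tcp_pos: [0.5181, -0.0651, 0.1304]
orientation: [0.12, -0.696, 0.696, -0.125]
force: [0.3, -0.3, -0.2]
width: 0.0597
```

carry_out([
  {"xyz":[0,0,0],"rotation":[0,0,0],"grip":0.7},
  {"xyz":[0,0,0],"rotation":[0,0,0],"grip":0.7},
  {"xyz":[0,0,0],"rotation":[0,0,0],"grip":0.7},
  {"xyz":[0,0,0],"rotation":[0,0,0],"grip":0.7},
  {"xyz":[0,0,0],"rotation":[0,0,0],"grip":0.7},
])

```text
time_s: 13.08
tcp_pos: [0.5139, -0.0641, 0.1242]
orientation: [-0.122, 0.698, -0.695, 0.119]
force: [-0.3, -0.2, -0.2]
width: 0.0601
```

```bash
python3 - <<'E'
from h import *
plan2([.5173,-.0654,.13],0,1)
p=manip.get_image('wrist');save(p,'w10');np.savez('w10.npz',**{k:p[k] for k in ['color','R','t','fx','fy','cx','cy']})
for k in ['slip','screw_grip']:
  for d in manip.spot_in(p,k)[:1]:
    X=w(p,d['location']);print(k,round(d['score'],2),X.round(4),np.round(proj(p,X)))
for v in (.9,1.,1.1):
  yw=-.239-v
  print(v,[np.round(proj(p,[.5173+s*.023*np.cos(yw),-.0654+s*.023*np.sin(yw),.065])) for s in (-1,1)])
plan([.5173,-.0654,.06],-1.24+np.pi/2,5)
E
```

```text
t 13.08 tcp [ 0.5139 -0.0641  0.1242] yaw -2.8 tilt [-0.004  0.004 -1.   ] w 0.0601 F [-0.3 -0.2 -0.2] Tq [ 0.01 -0.05 -0.01] q6 -2.181
  xyz [-0.0022, -0.0041, 0.0017] rot [0.004, -0.0, 0.004]
 yaw left 0
slip 0.97 [ 0.4995 -0.1544  0.0188] [390. 118.]
screw_grip 0.89 [ 0.5201 -0.0632  0.0769] [304. 280.]
0.9 [array([314., 309.]), array([306., 228.])]
1.0 [array([310., 309.]), array([311., 228.])]
1.1 [array([306., 309.]), array([315., 228.])]
t 13.23 tcp [ 0.5142 -0.0642  0.1247] yaw -2.799 tilt [-0.003  0.004 -1.   ] w 0.0593 F [0.2 0.6 0.7] q [-0.27  0.38 -0.44  0.75  0.   -2.18]
  xyz [-0.0017, 0.0414, 0.0016] rot [0.005, 0.012, 0.002]
  xyz [-0.0009, 0.0232, 0.0008] rot [0.0, 0.0, 0.0]
  xyz [0.0, 0.0, 0.0] rot [0.0, 0.0, 0.0]
  xyz [0.0, 0.0, 0.0] rot [0.0, 0.0, 0.0]
  xyz [0.0, 0.0, 0.0] rot [0.0, 0.0, 0.0]
 left [0. 0. 0.] yaw left 0.0
```

View pics/w10.png

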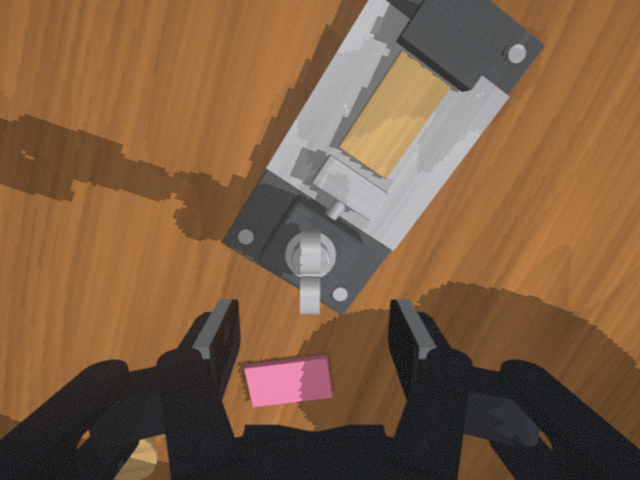

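The wing stands upright in the picture at (311,230–313), between the finger tips (236 and 392), as expected for a value of about 1.0.

carry_out([
  {"xyz":[-0.0017,0.016,0.0016],"rotation":[0.005,0.01,0.002],"grip":0.6},
  {"xyz":[-0.0005,0.016,0.0004],"rotation":[0,0,0],"grip":0.5},
  {"xyz":[-0.0005,0.014,0.0004],"rotation":[0,0,0],"grip":0.5},
  {"xyz":[0,0.008,0],"rotation":[0,0,0],"grip":0.5},
  {"xyz":[0,0,0],"rotation":[0,0,0],"grip":0.5},
])

```text
time_s: 13.65
tcp_pos: [0.5202, -0.0661, 0.0709]
orientation: [0.114, -0.696, 0.699, -0.118]
force: [0.0, -0.4, -0.0]
width: 0.0428
```

```bash
python3 - <<'E'
from h import *
plan([.5173,-.0654,.061],-1.24+np.pi/2,3)
p=manip.get_image('wrist');save(p,'w11')
E
```

```text
t 13.65 tcp [ 0.5202 -0.0661  0.0709] yaw -2.811 tilt [ 0.006 -0.002 -1.   ] w 0.0428 F [ 0.  -0.4 -0. ] q [-0.27  0.46 -0.49  0.62 -0.   -2.17]
  xyz [0.0025, 0.0099, -0.0016] rot [-0.004, -0.0, -0.005]
  xyz [0.0, 0.0, 0.0] rot [-0.0, -0.0, -0.0]
  xyz [0.0, 0.0, 0.0] rot [0.0, -0.0, -0.0]
 left [0. 0. 0.] yaw left 0.0
```

View pics/w11.png

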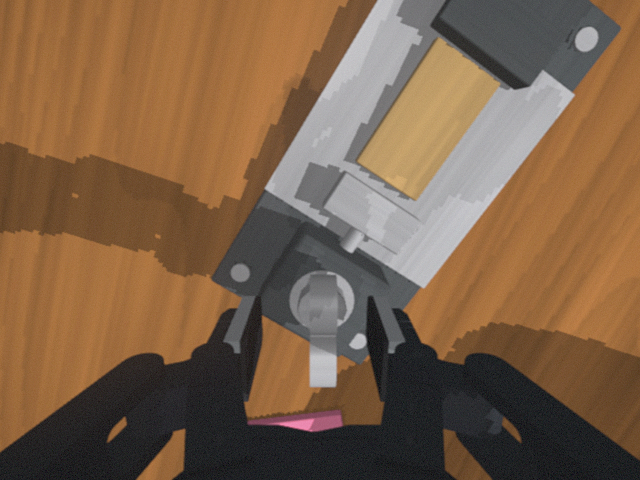

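The wing at (323,330) lies between the pads (258 and 372). The mid-line needs about 2.5 mm to the right, as computed.

carry_out([
  {"xyz":[0.0025,0.005,-0.0016],"rotation":[-0.004,0,-0.005],"grip":0.5},
  {"xyz":[0,0.003,0],"rotation":[0,0,0],"grip":0.5},
  {"xyz":[0,0,0],"rotation":[0,0,0],"grip":0.5},
  {"xyz":[0,0,0],"rotation":[0,0,0],"grip":0.5},
  {"xyz":[0,0,0],"rotation":[0,0,0],"grip":0.5},
])

```text
time_s: 14.12
tcp_pos: [0.5189, -0.0658, 0.0652]
orientation: [0.115, -0.697, 0.698, -0.117]
force: [0.2, -0.3, 0.0]
width: 0.0428
```

```bash
python3 - <<'E'
from h import *
plan([.5173,-.0654,.061],-1.24+np.pi/2,1)
p=manip.get_image('wrist');save(p,'w12')
E
```

```text
t 14.12 tcp [ 0.5189 -0.0658  0.0652] yaw -2.811 tilt [ 0.003 -0.001 -1.   ] w 0.0428 F [ 0.2 -0.3  0. ] q [-0.27  0.47 -0.49  0.61  0.   -2.17]
  xyz [0.0014, 0.0042, -0.0009] rot [-0.002, -0.0, -0.003]
 left [0. 0. 0.] yaw left 0.0
```

View pics/w12.png

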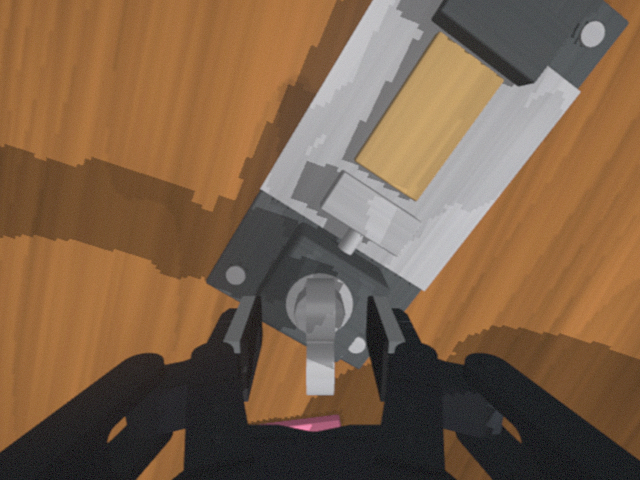

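carry_out([
  {"xyz":[0.0018,0.004,-0.0009],"rotation":[-0.002,0,-0.003],"grip":0.4},
  {"xyz":[0,0,0],"rotation":[0,0,0],"grip":0.3},
  {"xyz":[0,0,0],"rotation":[0,0,0],"grip":0.2},
  {"xyz":[0,0,0],"rotation":[0,0,0],"grip":0.1},
  {"xyz":[0,0,0],"rotation":[0,0,0],"grip":0.0},
], force=40)

```text
time_s: 14.58
tcp_pos: [0.5168, -0.0662, 0.0626]
orientation: [0.116, -0.697, 0.698, -0.116]
force: [0.5, 0.4, -5.0]
width: 0.0096
```

carry_out([
  {"xyz":[0,0,0],"rotation":[0,0,0],"grip":0.0},
  {"xyz":[0,0,0],"rotation":[0,0,0],"grip":0.0},
  {"xyz":[0,0,0],"rotation":[0,0,0],"grip":0.0},
  {"xyz":[0,0,0],"rotation":[0,0,0],"grip":0.0},
  {"xyz":[0,0,0],"rotation":[0,0,0],"grip":0.0},
])

```text
time_s: 15.0
tcp_pos: [0.5168, -0.0662, 0.0625]
orientation: [0.116, -0.697, 0.698, -0.116]
force: [-0.7, -0.2, 0.0]
width: 0.0091
```

```bash
python3 - <<'E'
from h import *
p=manip.get_image('wrist');save(p,'w13')
s=manip.get_state();plan2(s['tcp_pos'],-3.5)
E
```

```text
t 15.05 tcp [ 0.5168 -0.0662  0.0625] yaw -2.812 tilt [ 0.    -0.002 -1.   ] w 0.0094 F [ 0.1 -0.1  0.9] Tq [-0.03  0.   -0.02] q6 -2.169
  xyz [-0.0013, -0.0021, 0.0009] rot [0.001, 0.12, 0.003]
  xyz [-0.0014, -0.0021, 0.0007] rot [0.001, 0.12, 0.003]
  xyz [-0.0015, -0.0021, 0.0005] rot [0.001, 0.12, 0.003]
  xyz [-0.0015, -0.0021, 0.0004] rot [0.001, 0.12, 0.003]
  xyz [-0.0015, -0.0021, 0.0002] rot [0.0, 0.12, 0.003]
 yaw left -2.9
```

View pics/w13.png

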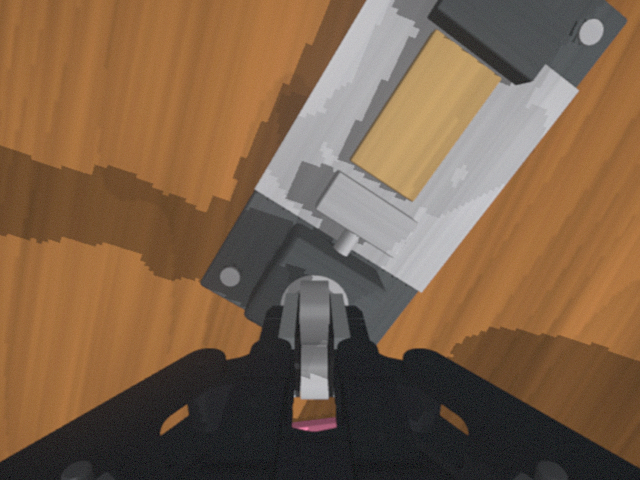

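The wing is gripped at (315,340) with almost no load on the wrist. Now I turn it clockwise.

carry_out([
  {"xyz":[-0.0013,-0.002,0.0008],"rotation":[0,0.12,0.003],"grip":0},
  {"xyz":[-0.0014,-0.002,0.0006],"rotation":[0,0.12,0.003],"grip":0},
  {"xyz":[-0.0015,-0.002,0.0005],"rotation":[0,0.12,0.003],"grip":0},
  {"xyz":[-0.0015,-0.002,0.0003],"rotation":[0,0.12,0.003],"grip":0},
  {"xyz":[-0.0015,-0.002,0.0002],"rotation":[0,0.12,0.003],"grip":0},
])

```text
time_s: 15.47
tcp_pos: [0.5156, -0.0663, 0.0626]
orientation: [0.102, 0.7, -0.699, -0.104]
force: [1.5, 0.5, -13.5]
width: 0.0098
```

```bash
python3 - <<'E'
from h import *
plan2([.5168,-.0662,.0625],-2.9)
E
```

```text
t 15.47 tcp [ 0.5156 -0.0663  0.0626] yaw 2.849 tilt [-0.004  0.002 -1.   ] w 0.0098 F [  1.5   0.5 -13.5] Tq [-0.13 -0.45  0.11] q6 -1.549
  xyz [-0.0019, -0.0021, -0.0002] rot [-0.0, 0.12, 0.005]
  xyz [-0.0018, -0.0021, -0.0004] rot [-0.001, 0.12, 0.004]
  xyz [-0.0016, -0.0021, -0.0005] rot [-0.001, 0.12, 0.004]
  xyz [-0.0015, -0.0021, -0.0007] rot [-0.002, 0.12, 0.004]
  xyz [-0.0014, -0.0021, -0.0008] rot [-0.002, 0.12, 0.003]
 yaw left -2.3
```

carry_out([
  {"xyz":[-0.0019,-0.0012,-0.0002],"rotation":[0,0.12,0.004],"grip":0},
  {"xyz":[-0.0018,-0.0012,-0.0004],"rotation":[0,0.12,0.004],"grip":0},
  {"xyz":[-0.0016,-0.0012,-0.0005],"rotation":[-0.001,0.12,0.004],"grip":0},
  {"xyz":[-0.0015,-0.0012,-0.0007],"rotation":[-0.002,0.12,0.003],"grip":0},
  {"xyz":[-0.0014,-0.0012,-0.0008],"rotation":[-0.002,0.12,0.003],"grip":0},
])

```text
time_s: 15.88
tcp_pos: [0.5147, -0.0657, 0.0626]
orientation: [-0.312, -0.633, 0.635, 0.315]
force: [-1.6, 1.3, -4.7]
width: 0.0092
```

```bash
python3 - <<'E'
from h import *
plan2([.5168,-.0662,.0625],-2.3,ff=(.0015,-.0004,.0012))
E
```

```text
t 15.88 tcp [ 0.5147 -0.0657  0.0626] yaw 2.224 tilt [-0.005  0.    -1.   ] w 0.0092 F [-1.6  1.3 -4.7] Tq [0.06 0.08 0.13] q6 -0.922
  xyz [-0.0018, -0.0012, -0.0014] rot [-0.004, 0.12, 0.003]
  xyz [-0.0014, -0.0012, -0.0014] rot [-0.004, 0.12, 0.003]
  xyz [-0.0012, -0.0012, -0.0015] rot [-0.004, 0.12, 0.002]
  xyz [-0.0009, -0.0012, -0.0015] rot [-0.004, 0.12, 0.002]
  xyz [-0.0007, -0.0012, -0.0015] rot [-0.004, 0.12, 0.001]
 yaw left -1.7
```

carry_out([
  {"xyz":[-0.0018,-0.001,-0.0015],"rotation":[-0.004,0.12,0.003],"grip":0},
  {"xyz":[-0.0014,-0.001,-0.0015],"rotation":[-0.004,0.12,0.003],"grip":0},
  {"xyz":[-0.0012,-0.001,-0.0016],"rotation":[-0.004,0.12,0.002],"grip":0},
  {"xyz":[-0.001,-0.001,-0.0016],"rotation":[-0.004,0.12,0.002],"grip":0},
  {"xyz":[-0.0007,-0.001,-0.0016],"rotation":[-0.004,0.12,0.001],"grip":0},
])

```text
time_s: 16.3
tcp_pos: [0.5143, -0.0646, 0.0626]
orientation: [0.492, 0.507, -0.507, -0.494]
force: [-0.6, 2.4, -3.5]
width: 0.0093
```

```bash
python3 - <<'E'
from h import *
plan2([.5168,-.0662,.0625],-1.7,ff=(.0015,-.0004,.001))
p=manip.get_image('wrist');save(p,'w14')
E
```

```text
t 16.3 tcp [ 0.5143 -0.0646  0.0626] yaw 1.599 tilt [-0.002  0.003 -1.   ] w 0.0093 F [-0.6  2.4 -3.5] Tq [0.05 0.23 0.09] q6 -0.297
  xyz [-0.001, -0.001, -0.0024] rot [-0.004, 0.12, 0.002]
  xyz [-0.0006, -0.001, -0.0021] rot [-0.004, 0.12, 0.001]
  xyz [-0.0002, -0.001, -0.002] rot [-0.004, 0.12, 0.0]
  xyz [0.0, -0.001, -0.0018] rot [-0.004, 0.12, -0.0]
  xyz [0.0003, -0.001, -0.0017] rot [-0.004, 0.12, -0.001]
 yaw left -1.1
```

View pics/w14.png

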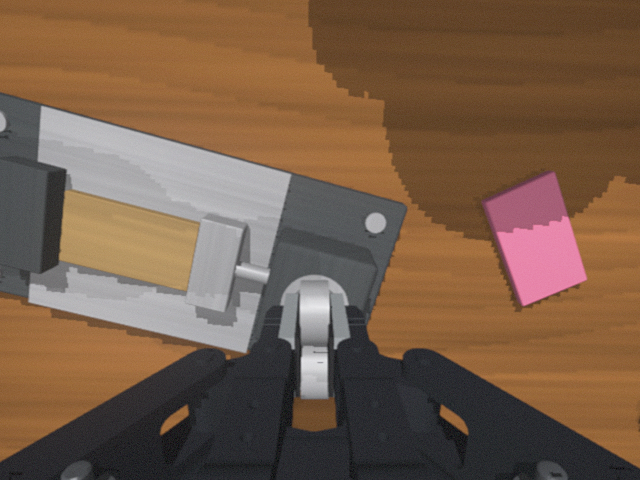

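The wing turns with the fingers and the jaw (215,262) has nearly reached the slip, which stays flat. I keep turning.

carry_out([
  {"xyz":[-0.001,-0.001,-0.0024],"rotation":[-0.004,0.12,0.002],"grip":0},
  {"xyz":[-0.0006,-0.001,-0.002],"rotation":[-0.004,0.12,0.001],"grip":0},
  {"xyz":[-0.0002,-0.001,-0.002],"rotation":[-0.004,0.12,0],"grip":0},
  {"xyz":[0,-0.001,-0.0018],"rotation":[-0.004,0.12,0],"grip":0},
  {"xyz":[0.0003,-0.001,-0.0017],"rotation":[-0.004,0.12,0],"grip":0},
])

```text
time_s: 16.77
tcp_pos: [0.5145, -0.0635, 0.0626]
orientation: [-0.621, -0.336, 0.336, 0.623]
force: [-1.1, 1.2, -4.4]
width: 0.0087
```

```bash
python3 - <<'E'
from h import *
plan2([.5168,-.0662,.0625],-1.1,ff=(.0015,-.0004,.001))
E
```

```text
t 16.77 tcp [ 0.5145 -0.0635  0.0626] yaw 0.99 tilt [-0.002  0.003 -1.   ] w 0.0087 F [-1.1  1.2 -4.4] Tq [0.16 0.32 0.13] q6 0.315
  xyz [0.0001, -0.001, -0.0027] rot [-0.004, 0.12, -0.001]
  xyz [0.0005, -0.001, -0.0022] rot [-0.004, 0.12, -0.001]
  xyz [0.0008, -0.001, -0.0018] rot [-0.004, 0.12, -0.002]
  xyz [0.001, -0.001, -0.0015] rot [-0.003, 0.12, -0.002]
  xyz [0.0012, -0.001, -0.0013] rot [-0.003, 0.12, -0.003]
 yaw left -0.5
```

carry_out([
  {"xyz":[0.0001,-0.001,-0.0024],"rotation":[-0.004,0.12,0],"grip":0},
  {"xyz":[0.0005,-0.001,-0.002],"rotation":[-0.004,0.12,-0.001],"grip":0},
  {"xyz":[0.0008,-0.001,-0.0017],"rotation":[-0.004,0.12,-0.002],"grip":0},
  {"xyz":[0.001,-0.001,-0.0015],"rotation":[-0.003,0.12,-0.002],"grip":0},
  {"xyz":[0.001,-0.001,-0.0013],"rotation":[-0.003,0.12,-0.002],"grip":0},
])

```text
time_s: 17.18
tcp_pos: [0.5154, -0.0627, 0.0626]
orientation: [-0.694, -0.132, 0.132, 0.696]
force: [-0.8, 1.3, -6.1]
width: 0.0094
```

```bash
python3 - <<'E'
from h import *
plan2([.5168,-.0662,.0625],-.6,ff=(.0015,-.0004,.001),sr=.08)
p=manip.get_image('wrist');save(p,'w15')
E
```

```text
t 17.18 tcp [ 0.5154 -0.0627  0.0626] yaw 0.376 tilt [-0.     0.003 -1.   ] w 0.0094 F [-0.8  1.3 -6.1] Tq [0.29 0.14 0.1 ] q6 0.93
  xyz [0.0013, -0.001, -0.0022] rot [-0.003, 0.08, -0.002]
  xyz [0.0014, -0.001, -0.0017] rot [-0.003, 0.08, -0.003]
  xyz [0.0015, -0.001, -0.0013] rot [-0.002, 0.08, -0.003]
  xyz [0.0015, -0.001, -0.0009] rot [-0.002, 0.08, -0.003]
  xyz [0.0016, -0.001, -0.0007] rot [-0.001, 0.08, -0.003]
 yaw left -0.2
```

View pics/w15.png

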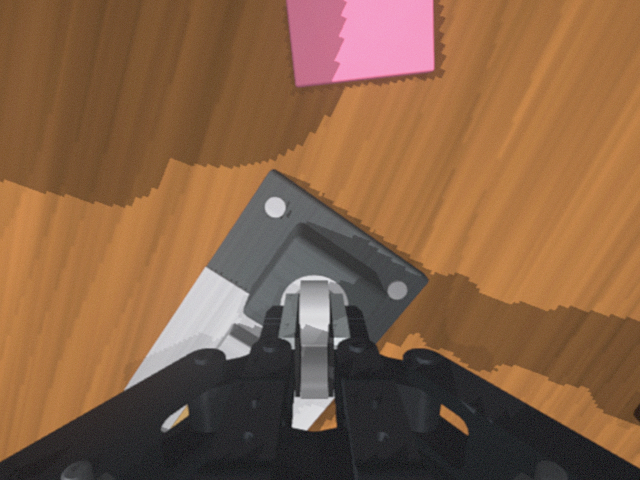

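carry_out([
  {"xyz":[0.0013,-0.0008,-0.002],"rotation":[-0.003,0.08,-0.002],"grip":0},
  {"xyz":[0.0014,-0.0008,-0.0016],"rotation":[-0.003,0.08,-0.003],"grip":0},
  {"xyz":[0.0015,-0.0008,-0.0012],"rotation":[-0.002,0.08,-0.003],"grip":0},
  {"xyz":[0.0015,-0.0008,-0.0009],"rotation":[-0.002,0.07,-0.003],"grip":0},
  {"xyz":[0.0015,-0.0008,-0.0007],"rotation":[-0.001,0.06,-0.003],"grip":0},
])

```text
time_s: 17.65
tcp_pos: [0.516, -0.0626, 0.0626]
orientation: [-0.706, -0.005, 0.004, 0.709]
force: [-2.0, 0.6, -4.4]
width: 0.0092
```

```bash
python3 - <<'E'
from h import *
plan2([.516,-.064,.0625],-.3,ff=(.0015,-.0004,.0008),sr=.06)
E
```

```text
t 17.65 tcp [ 0.516  -0.0626  0.0626] yaw 0.012 tilt [ 0.001  0.004 -1.   ] w 0.0092 F [-2.   0.6 -4.4] Tq [0.13 0.43 0.14] q6 1.294
  xyz [0.0015, -0.0008, -0.0009] rot [-0.002, 0.06, -0.003]
  xyz [0.0015, -0.0008, -0.0006] rot [-0.002, 0.06, -0.003]
  xyz [0.0016, -0.0008, -0.0004] rot [-0.001, 0.06, -0.003]
  xyz [0.0016, -0.0008, -0.0003] rot [-0.001, 0.06, -0.004]
  xyz [0.0016, -0.0008, -0.0001] rot [-0.001, 0.06, -0.004]
 yaw left 0.0
```

carry_out([
  {"xyz":[0.0012,-0.0006,-0.0006],"rotation":[-0.002,0.06,-0.003],"grip":0},
  {"xyz":[0.0012,-0.0006,-0.0004],"rotation":[-0.002,0.06,-0.003],"grip":0},
  {"xyz":[0.0012,-0.0006,-0.0003],"rotation":[-0.001,0.06,-0.003],"grip":0},
  {"xyz":[0,0,0],"rotation":[0,0.06,0],"grip":0},
  {"xyz":[0,0,0],"rotation":[0,0.06,0],"grip":0},
])

```text
time_s: 18.07
tcp_pos: [0.5161, -0.0624, 0.0629]
orientation: [0.703, -0.086, 0.087, -0.701]
force: [-0.9, -2.5, -0.3]
width: 0.0095
```

```bash
python3 - <<'E'
from h import *
plan2([.516,-.064,.0625],-.3,ff=(.0015,-.0004,.0008),sr=.06)
E
```

```text
t 18.07 tcp [ 0.5161 -0.0624  0.0629] yaw -0.245 tilt [ 0.002 -0.003 -1.   ] w 0.0095 F [-0.9 -2.5 -0.3] Tq [-0.36  0.32  4.7 ] q6 1.555
  xyz [0.0016, -0.0007, -0.0006] rot [0.0, 0.06, -0.002]
  xyz [0.0016, -0.0007, -0.0003] rot [0.0, 0.06, -0.003]
  xyz [0.0016, -0.0007, -0.0001] rot [0.0, 0.06, -0.003]
  xyz [0.0016, -0.0008, 0.0001] rot [0.0, 0.06, -0.003]
  xyz [0.0016, -0.0008, 0.0003] rot [0.001, 0.06, -0.003]
 yaw left 0.0
```

```bash
python3 - <<'E'
from h import *
p=manip.get_image('wrist');save(p,'w16')
for n in ['top','scene']:
  p=manip.get_image(n);save(p,n+'1')
  if n=='scene': cv2.imwrite('pics/scene1c.png',cv2.resize(p['color'][180:300,220:380,::-1],None,fx=5,fy=5,interpolation=cv2.INTER_CUBIC))
plan2([.516,-.064,.0625],-.3,1)
E
```

```text
t 18.22 tcp [ 0.5161 -0.0624  0.0629] yaw -0.247 tilt [ 0.002 -0.002 -1.   ] w 0.0096 F [-1.4 -2.3  0.3] Tq [-0.42  0.43  4.65] q6 1.556
  xyz [0.0016, -0.002, -0.0006] rot [0.0, 0.12, -0.002]
 yaw left -0.18
```

View pics/w16.png

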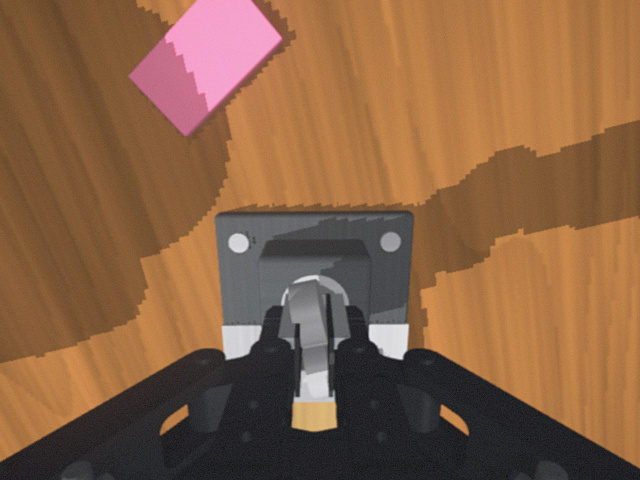

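View pics/scene1c.png

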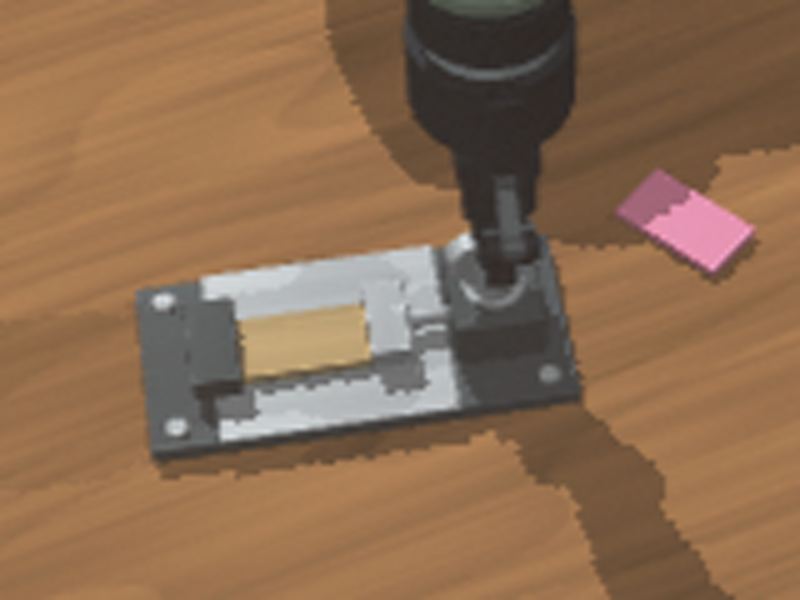

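The jaw and fence both touch the slip in the scene view. The wing is skewed about 0.2 rad in the fingers at (312,340) and the wrist torque is 4.7 N m, so the screw is on its hard stop. Now I back off to tool yaw 1.54.

```bash
python3 - <<'E'
from h import *
plan2([.5165,-.0635,.0626],1.79,ff=(.0015,-.0004,.0008))
E
```

```text
t 18.22 tcp [ 0.5161 -0.0624  0.0629] yaw -0.247 tilt [ 0.002 -0.002 -1.   ] w 0.0096 F [-1.4 -2.3  0.3] Tq [-0.42  0.43  4.65] q6 1.556
  xyz [0.0018, -0.0007, -0.0004] rot [0.001, -0.12, -0.003]
  xyz [0.0017, -0.0007, -0.0004] rot [0.0, -0.12, -0.003]
  xyz [0.0016, -0.0008, -0.0005] rot [-0.0, -0.12, -0.003]
  xyz [0.0015, -0.0008, -0.0007] rot [-0.001, -0.12, -0.003]
  xyz [0.0014, -0.0008, -0.0008] rot [-0.001, -0.12, -0.003]
 yaw left 1.19
```

carry_out([
  {"xyz":[0.0015,-0.0007,-0.0004],"rotation":[0,-0.12,-0.003],"grip":0},
  {"xyz":[0.0015,-0.0007,-0.0004],"rotation":[0,-0.12,-0.003],"grip":0},
  {"xyz":[0.0015,-0.0007,-0.0005],"rotation":[0,-0.12,-0.003],"grip":0},
  {"xyz":[0.0015,-0.0007,-0.0007],"rotation":[-0.001,-0.12,-0.003],"grip":0},
  {"xyz":[0.0014,-0.0007,-0.0008],"rotation":[-0.001,-0.12,-0.003],"grip":0},
])

```text
time_s: 18.63
tcp_pos: [0.5154, -0.0627, 0.0625]
orientation: [-0.694, -0.129, 0.128, 0.696]
force: [-2.4, 1.4, -2.1]
width: 0.0093
```

```bash
python3 - <<'E'
from h import *
plan2([.5165,-.0635,.0626],1.19,ff=(.0015,-.0004,.0008))
E
```

```text
t 18.63 tcp [ 0.5154 -0.0627  0.0625] yaw 0.365 tilt [ 0.001  0.003 -1.   ] w 0.0093 F [-2.4  1.4 -2.1] Tq [ 0.07  0.77 -0.12] q6 0.941
  xyz [0.0015, -0.0008, -0.0013] rot [-0.003, -0.12, -0.002]
  xyz [0.0013, -0.0008, -0.0013] rot [-0.003, -0.12, -0.001]
  xyz [0.0011, -0.0008, -0.0014] rot [-0.003, -0.12, -0.001]
  xyz [0.0009, -0.0008, -0.0014] rot [-0.003, -0.12, -0.001]
  xyz [0.0007, -0.0008, -0.0015] rot [-0.003, -0.12, -0.001]
 yaw left 0.59
```

carry_out([
  {"xyz":[0.0014,-0.0008,-0.0013],"rotation":[-0.003,-0.12,-0.002],"grip":0},
  {"xyz":[0.0012,-0.0008,-0.0013],"rotation":[-0.003,-0.12,-0.001],"grip":0},
  {"xyz":[0.001,-0.0008,-0.0014],"rotation":[-0.003,-0.12,-0.001],"grip":0},
  {"xyz":[0.0008,-0.0008,-0.0014],"rotation":[-0.003,-0.12,0],"grip":0},
  {"xyz":[0.0006,-0.0008,-0.0015],"rotation":[-0.003,-0.12,0],"grip":0},
])

```text
time_s: 19.05
tcp_pos: [0.5146, -0.0635, 0.0626]
orientation: [-0.623, -0.332, 0.333, 0.625]
force: [-2.0, 0.4, -3.3]
width: 0.0093
```

```bash
python3 - <<'E'
from h import *
p=manip.get_image('wrist');save(p,'w17')
plan2([.5165,-.0635,.0626],.565,ff=(.0015,-.0004,.0008))
E
```

```text
t 19.1 tcp [ 0.5146 -0.0635  0.0626] yaw 0.983 tilt [-0.003  0.003 -1.   ] w 0.0088 F [-2.7  0.1 -3.6] Tq [0.07 0.63 0.05] q6 0.322
  xyz [0.0009, -0.0008, -0.002] rot [-0.004, -0.12, -0.0]
  xyz [0.0005, -0.0008, -0.0019] rot [-0.004, -0.12, 0.0]
  xyz [0.0002, -0.0008, -0.0018] rot [-0.004, -0.12, 0.001]
  xyz [-0.0, -0.0008, -0.0017] rot [-0.004, -0.12, 0.001]
  xyz [-0.0002, -0.0008, -0.0017] rot [-0.003, -0.085, 0.001]
 yaw left 0.0
```

View pics/w17.png

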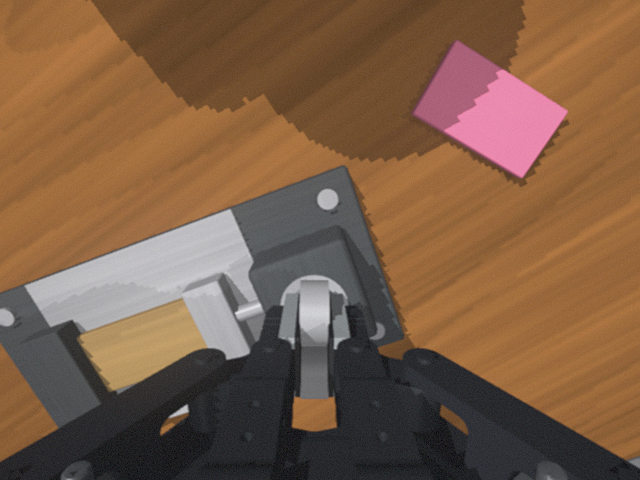

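The wing is aligned with the pads again at (315,340), so tool yaw reads the screw. It is about 1.0 rad back, with 0.56 to go.

carry_out([
  {"xyz":[0.0009,-0.0008,-0.002],"rotation":[-0.004,-0.12,0],"grip":0},
  {"xyz":[0.0005,-0.0008,-0.0019],"rotation":[-0.004,-0.12,0],"grip":0},
  {"xyz":[0.0002,-0.0008,-0.0018],"rotation":[-0.004,-0.12,0.001],"grip":0},
  {"xyz":[0,-0.0008,-0.0017],"rotation":[-0.004,-0.12,0.001],"grip":0},
  {"xyz":[0,-0.0008,-0.0017],"rotation":[-0.003,-0.07,0.001],"grip":0},
])

```text
time_s: 19.52
tcp_pos: [0.5143, -0.0644, 0.0625]
orientation: [-0.51, -0.488, 0.491, 0.511]
force: [-4.0, -0.5, -3.5]
width: 0.0093
```

carry_out([
  {"xyz":[0,0,0],"rotation":[0,0,0],"grip":0},
  {"xyz":[0,0,0],"rotation":[0,0,0],"grip":0},
  {"xyz":[0,0,0],"rotation":[0,0,0],"grip":0},
  {"xyz":[0,0,0],"rotation":[0,0,0],"grip":0},
  {"xyz":[0,0,0],"rotation":[0,0,0],"grip":0},
])

```text
time_s: 19.93
tcp_pos: [0.5142, -0.0644, 0.0625]
orientation: [-0.513, -0.485, 0.486, 0.515]
force: [-1.2, 1.6, -1.9]
width: 0.0094
```

```bash
python3 - <<'E'
from h import *
p=manip.get_image('wrist');save(p,'w18');np.savez('w18.npz',**{k:p[k] for k in ['color','R','t','fx','fy','cx','cy']})
plan2([.5165,-.0635,.0626],.565,1)
t=manip.get_image('top');save(t,'top2')
for k in ['slip','jaw_face','fence_face']:
  for d in manip.spot_in(p,k)[:1]:
    X=w(p,d['location']);print(k,round(d['score'],2),X.round(4),np.round(proj(p,X)))
plan2([.5165,-.0635,.0626],.565,1)
E
```

```text
t 19.98 tcp [ 0.5142 -0.0644  0.0625] yaw 1.513 tilt [-0.003  0.001 -1.   ] w 0.0093 F [-2.   0.7 -0.7] Tq [0.07 0.3  0.02] q6 -0.21
  xyz [0.0001, -0.0021, -0.0023] rot [-0.004, -0.12, 0.001]
 yaw left 0.445
slip 0.98 [ 0.4968 -0.1591  0.0182] [119. 258.]
jaw_face 0.57 [ 0.5054 -0.1106  0.0248] [217. 274.]
fence_face 0.61 [ 0.4896 -0.1154  0.0127] [209. 236.]
t 20.18 tcp [ 0.5142 -0.0644  0.0625] yaw 1.514 tilt [-0.003  0.001 -1.   ] w 0.0094 F [-2.   0.2 -1.4] Tq [0.04 0.26 0.03] q6 -0.211
  xyz [0.0001, -0.0021, -0.0023] rot [-0.004, -0.12, 0.001]
 yaw left 0.445
```

View pics/w18.png

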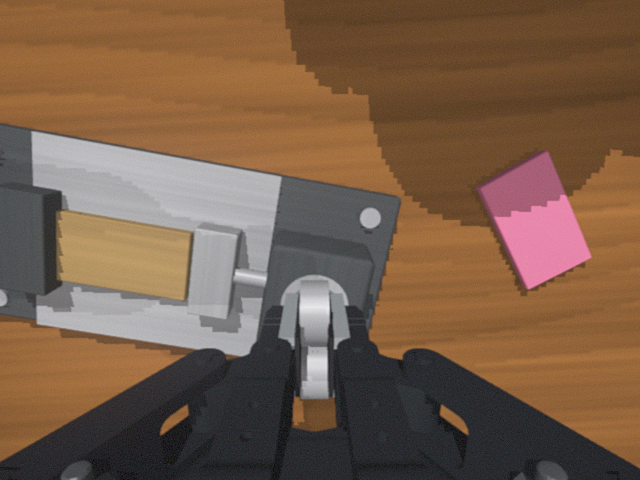

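View pics/top2.png

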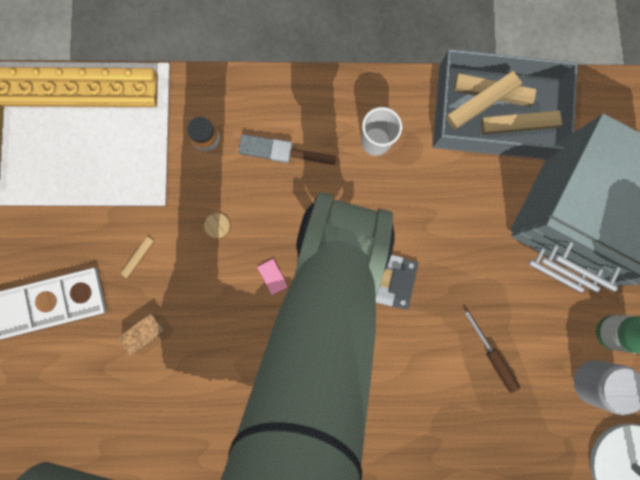

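The wrist view shows the slip (57–192, ~255) still butted against the fence, with the wing aligned in the pads. The bystanders sit in the top view where they were. One check of the jaw gap remains before handing in.

```bash
python3 - <<'E'
from h import *
p=dict(np.load('w18.npz'))
f=(ray(p,61,192,.026)+ray(p,49,293,.026))/2;j=(ray(p,194,230,.026)+ray(p,188,314,.026))/2
ey=np.array([.237,.9715]);print('gap',(j-f)[:2]@ey, 'expected',.064+.00255*1.54)
print(segslip(p,(125,255),.018))
s=manip.get_state();print(s['time_s'],s['width'])
E
```

```text
gap 0.06277970041664004 expected 0.067927
px ((121.58106994628906, 254.51351928710938), (136.77993774414062, 69.86956787109375), 9.462323188781738)
(array([ 0.49573822, -0.15674149]), array([61.9, 36.6]), 76.30826568603516)
20.1833 0.009427513836545836
```

```bash
python3 - <<'E'
import cv2
i=cv2.imread('pics/w18.png')
cv2.imwrite('pics/w18c.png',cv2.resize(i[170:330,0:270],None,fx=2.9,fy=2.9,interpolation=cv2.INTER_CUBIC))
E
```

```text
(no output)
```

View pics/w18c.png

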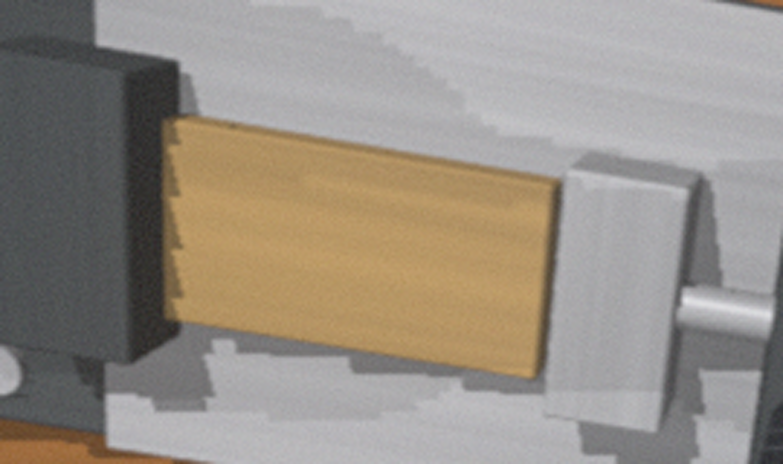

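With the zoomed edges, the fence's upper edge is at px x≈44; I had taken the bottom of its face, at x≈55. That adds about 5 mm, so the gap is about 68 mm, as expected. The slip is against the fence with a small gap at the jaw.

```bash
python3 - <<'E'
from h import *
p=dict(np.load('w18.npz'))
f=(ray(p,44.1,194,.026)+ray(p,44,295,.026))/2;j=(ray(p,195.9,228.6,.026)+ray(p,187.9,312,.026))/2
print('gap',(j-f)[:2]@np.array([.237,.9715]))
print(manip.finish_job())
E
```

```text
gap 0.06796332422816946
the job is handed in; nothing more can be done
None
```

I laid the slip on the vice bed, let go of it, and turned the wing screw clockwise to its hard stop. Then I backed it off about a quarter turn and handed the job in, at about 20 s, with the screw still gripped. The hand-in gives no verdict, so what follows is from my own last checks.

- **Seating:** at the stop the wrist torque rose to 4.7 N m. The wing skewed about 0.2 rad in the fingers there, then lined up with them again on the way back.
- **Thumbscrew:** it reads about 2.96 rad, or 1.54 rad back from the stop. It was steady, and the fingers were closed on the wing at 9.4 mm with the grip set to 40 N.
- **Jaw gap:** 68.0 mm, against 67.9 mm expected. My first reading of 62.8 mm disagreed because I had picked the wrong edge of the fence; the zoomed picture corrected it.
- **Slip:** it lies flat and square against the fence. Two estimates of its position along the vice, both within about 1.5 mm of the target, differ in sign (-0.9 and about +1.1 mm).
- **Bystanders:** in the top view they look unmoved, but I compared them by eye and did not measure them.

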